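# Set up a weighted glue-up on the model-maker's bench

### The job

Set up the model hull for gluing: lay the larger grey hull half centred on the steel plate with its long side along the plate's long side, the smaller half centred on top of it lying the same way, and on the middle of that the full one of the three identical tins as the weight; lift the tins to feel which is heavy. Leave the two empty tins standing where they stood. Stand the glue jar upright on the bench midway between the vise and the airbrush stand.

Things in the scene. Friction and masses are not known exactly. Their poses are not given: they have to be found in the camera images.
- hull: larger (lower) hull half: loose grey resin casting, a flat piece shaped the same at both ends, 56 mm (its x) by 100 mm (its y, the long side) by 18 mm high (z), full width over the middle 72 mm of its length and 36 mm wide at both ends, flat top and bottom; origin at the centre of the underside; about 0.11 kg; lies flat at the start
- deck: smaller (upper) hull half: loose grey resin casting, a flat piece shaped the same at both ends, 46 mm (its x) by 84 mm (its y, the long side) by 16 mm high (z), full width over the middle 60 mm of its length and 29 mm wide at both ends, flat top and bottom; origin at the centre of the underside; about 0.07 kg; lies flat at the start
- tin_1: one of three outwardly identical closed round steel tins, 50 mm across the lid (upper 10 mm; body below 48 mm), 40 mm tall, flat lid and bottom, standing upright; origin at the centre of the underside, z up. One of tin_1, tin_2, tin_3 is full of metal shot (0.38 to 0.52 kg); the other two are empty (0.07 to 0.11 kg). Only lifting tells which
- tin_2: one of three outwardly identical closed round steel tins, 50 mm across the lid (upper 10 mm; body below 48 mm), 40 mm tall, flat lid and bottom, standing upright; origin at the centre of the underside, z up. One of tin_1, tin_2, tin_3 is full of metal shot (0.38 to 0.52 kg); the other two are empty (0.07 to 0.11 kg). Only lifting tells which
- tin_3: one of three outwardly identical closed round steel tins, 50 mm across the lid (upper 10 mm; body below 48 mm), 40 mm tall, flat lid and bottom, standing upright; origin at the centre of the underside, z up. One of tin_1, tin_2, tin_3 is full of metal shot (0.38 to 0.52 kg); the other two are empty (0.07 to 0.11 kg). Only lifting tells which
- jar: glue jar: loose clear round jar with a white screw cap, 38 mm across, 62 mm tall, upright, 0.09 kg; the only jar of this size, in among the parts at the start (the smaller paint jars at the table's far side are bystanders); origin at the centre of the underside, z up
- plate: bare steel gluing plate, fixed to the bench, to the left or the right: 130 mm (its x) by 170 mm (its y, the long side) by 10 mm thick; origin at the centre of its underside, so its top is at 10 mm; z up
- vise: small grey hobby vise on a round black base, fixed to the bench: base 70 mm across, 85 mm tall overall; origin at the centre of the base's underside; its x axis points straight at the airbrush stand, whose centre is 190 mm away
- stand: airbrush stand, fixed to the bench: round dark steel base 70 mm across with a thin post and a small fork, 98 mm tall overall; origin at the centre of the base's underside

How it is judged:
At the end, for the whole second after the job is handed in: Larger half on plate within 12 mm of centre, smaller half on it within 9 mm, full tin on that within 10 mm; long sides parallel within 0.17 rad. Jar on bench within 15 mm (along and across) of the vise-stand midpoint. Empty tins within 30 mm of their starts. All upright (0.1 rad), at rest, released (horizontal distance between hull and plate below 0.012 m and z of hull in the frame of plate between 0.006 and 0.014 m and horizontal distance between deck and hull below 0.009 m and z of deck in the frame of hull between 0.014 and 0.022 m and angle between the y axis of hull and the y axis of plate, either way round below 0.17 rad and angle between the y axis of deck and the y axis of hull, either way round below 0.17 rad and x of jar in the frame of vise between 0.08 and 0.11 m and y of jar in the frame of vise between -0.015 and 0.015 m and height (world z) of jar between -0.004 and 0.006 m and ((horizontal distance between tin_1 and deck below 0.01 m and z of tin_1 in the frame of deck between 0.012 and 0.02 m and contact force between tin_1 and deck above 2.4 N) or (horizontal distance between tin_2 and deck below 0.01 m and z of tin_2 in the frame of deck between 0.012 and 0.02 m and contact force between tin_2 and deck above 2.4 N) or (horizontal distance between tin_3 and deck below 0.01 m and z of tin_3 in the frame of deck between 0.012 and 0.02 m and contact force between tin_3 and deck above 2.4 N)) and (distance of tin_1 from where it was at the start of the episode below 0.03 m or (horizontal distance between tin_1 and deck below 0.01 m and z of tin_1 in the frame of deck between 0.012 and 0.02 m and contact force between tin_1 and deck above 2.4 N)) and (distance of tin_2 from where it was at the start of the episode below 0.03 m or (horizontal distance between tin_2 and deck below 0.01 m and z of tin_2 in the frame of deck between 0.012 and 0.02 m and contact force between tin_2 and deck above 2.4 N)) and (distance of tin_3 from where it was at the start of the episode below 0.03 m or (horizontal distance between tin_3 and deck below 0.01 m and z of tin_3 in the frame of deck between 0.012 and 0.02 m and contact force between tin_3 and deck above 2.4 N)) and angle between each of hull, deck, tin_1, tin_2, tin_3, jar's own z axis and vertical below 0.1 rad and linear speed of each of hull, deck, tin_1, tin_2, tin_3, jar below 0.02 m/s); the robot touches nothing.
It also fails if it takes over 131 s, if anything falls off the work surface, if the arm or the gripper's body presses on something with over 40 N, if the wrist force passes 120 N, or if a joint passes its speed limit or range.

### The arm

A 7-joint arm with a two-finger parallel gripper is mounted at the origin on the work surface. World frame = base frame: x ahead of the robot, y to its left, z up, the work surface at z = 0. Lengths are in m, angles in rad, forces in N, time in s.
With the tool pointing down it reaches from about 0.35 to 0.9 m from the base axis. Payload 7.2 kg.
Tool frame: the origin (TCP) lies at the very end of the fingers, on their centre line; the grasp point (between the pads) lies manip.pinch_z behind it (manip.pinch_z is the distance from the TCP to the grasp point, in m); z points along the fingers, y is the direction in which the jaws open and shut (so a half turn about z gives the same grasp; the last joint's range is limited). The gripper opens to 88 mm and grips with 3 to 60 N. Pads are 20 mm wide; open, the fingers measure 115 mm over their backs; the gripper's body (75 mm by 178 mm) begins 61 mm behind the grasp point.
Start: joints at [1.181, 0.411, -0.013, 1.596, 0.006, 1.134, -0.082], TCP at [0.198, -0.593, 0.19] pointing down, gripper open.
Joint ranges: [-2.95, 2.95], [-0.29, 1.99], [-1.47, 1.44], [0.14, 2.54], [-1.03, 4.17], [0.13, 1.85], [-2.86, 2.86]. Speed limits (rad/s): [2.39, 2.39, 3.01, 3.01, 3.14, 3.14, 3.14].

### API

Orientations are given as a unit quaternion [x, y, z, w].
In Python, from cell import sense, eyes, order, manip gives the robot as it stands. The module is installed in compiled form; this text tells all that it offers.
- The arm moves only by the shell command python3 -m crank 'ROWS' [FORCE]. ROWS is JSON, a list of rows, each an object with "claw": the opening, from 0 (shut) to 1 (fully open); "travel": the shift along the tool's x, y, z in mm, a list of three; "spin": the turn about the tool's z in rad. In form: [{"claw": claw, "travel": [dx, dy, dz], "spin": spin}, ...]. A call has 1 to 5 rows; each row is the pose to reach, as a shift and turn from the pose commanded when the call began, along the tool's axes at that moment; what a row does not reach only later rows make up. A row lasts 1/12 s, in which the tool goes at most 41.7 mm and 7.16 degrees, less where a joint would pass 70% of its speed; a pose out of reach is approached as far as the arm can. A call with a gripper value outside its range is refused whole. The fingers move at their own pace and stop on an object; FORCE is the grip in N (left out, the last holds). Time passes only in rows, so rows that repeat a pose let the fingers close. It gives the time, the measured TCP pose, the force and the opening at its end, in the units of the state.
- sense(): the state, without advancing time (a new reading comes with each control period).
- eyes.snapshot(name): name is "scene" or "side" or "wrist"; returns a dict with "frame" (400x640x3 uint8, red, green, blue), "z_map" (400x640 float32, m along the optical axis (not along the pixel's ray), 0 where there is no reading), "K" (3x3 intrinsics, pixels), "k1" (the pictures are not rectified: a ray, as slopes to the right and down, at radius r is drawn at 1 + k1 r^2 times it, then the intrinsics apply), "R" (3x3) and "t" (3): a world point X has camera coordinates R X + t; the wrist camera has in their place "tool_from_camera" (4x4, takes a point from camera to tool coordinates, whose origin is the TCP and whose axes are the flange's). Camera axes: x right, y down, z forward; pixel columns grow to the right and rows downward; lengths in m; the calibration is good to about 2 mm. A picture is of the moment at which its call begins: read the wrist's pose just before it.
- order.finish_job(): hands the job in, once; it reports no verdict.
The state is a dict: "t": time; "joints": joint angles; "dq": joint speeds; "tau": joint torques, N m; "ee_pos": TCP position; "ee_rot": TCP orientation; "contact_force": force on the tool from outside, world axes, zero at the start; "wrist_torque": the same for the moment, N m; "width": opening from 0.0 (shut) to 1.0 (fully open).
Only numpy, scipy, OpenCV 4.12 (cv2) and the standard library are available. Lean on these libraries where they do the work, as an engineer would, in place of code of your own. Each camera call takes 0.05 s, during which the arm holds its last target. There are 200 camera calls.

## Working session

There is one attempt and no reset: what is moved stays moved. The work goes in short steps, Python scripts to look and compute and a shell command to move; the robot and the scene stay as the last step left them, time stands still between calls to the robot, and variables do not carry over. Pictures are saved under pics/ and viewed, about 12 in all and at most 16, crops included, and the job is handed in when it is done.

```bash
mkdir -p pics; ls; python3 - <<'E'
from cell import sense, eyes, order, manip
import cv2
s=sense();print(s);print(manip.pinch_z)
for n in("scene","side"):
    d=eyes.snapshot(n);cv2.imwrite(f"pics/{n}0.png",d["frame"][:,:,::-1]);print(n,d["K"],d["k1"],d["R"],d["t"])
E
```

```text
pics
{'t': 0.0, 'joints': array([ 1.18081282,  0.41188934, -0.01269488,  1.59701773,  0.00556525,
        1.13433583, -0.08223949]), 'dq': array([-0.00063753,  0.00020226, -0.00010525, -0.000429  ,  0.00108566,
       -0.00010266,  0.00094574]), 'tau': array([-4.99646046e-05, -5.87950122e+01,  6.41375128e-01, -2.91069692e+01,
       -5.38725033e-02,  1.83784665e-02,  1.09730640e-04]), 'ee_pos': array([ 0.19744259, -0.59240331,  0.18962657]), 'ee_rot': array([ 9.87088134e-01,  1.60176037e-01, -1.73736624e-04, -7.88689333e-04]), 'contact_force': array([ 0.05886663, -0.64312876,  0.09811416]), 'wrist_torque': array([ 0.00513499, -0.05202067,  0.05502298]), 'width': 0.9986472033164993}
0.0187
scene [[487.36852063   0.         316.77024463]
 [  0.         487.36852063 205.54862945]
 [  0.           0.           1.        ]] -0.05396680453497103 [[ 0.75532308  0.65526635  0.01063267]
 [ 0.557513   -0.63394582 -0.53599623]
 [-0.34447976  0.41077817 -0.84415342]] [-0.44761926 -0.29880755  1.30711301]
side [[469.83174393   0.         317.18220134]
 [  0.         469.83174393 200.39985464]
 [  0.           0.           1.        ]] -0.032081655439621125 [[ 0.88607713 -0.46352527  0.00341371]
 [-0.36781732 -0.70756502 -0.60337564]
 [ 0.28209527  0.53338173 -0.7974498 ]] [-0.50689141  0.22493946  0.95010914]
```

View pics/scene0.png

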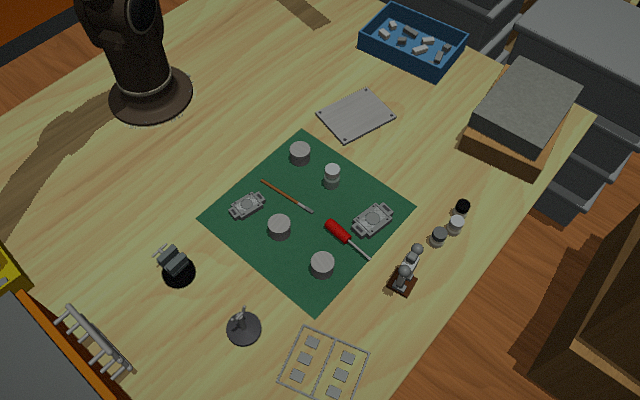

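View pics/side0.png

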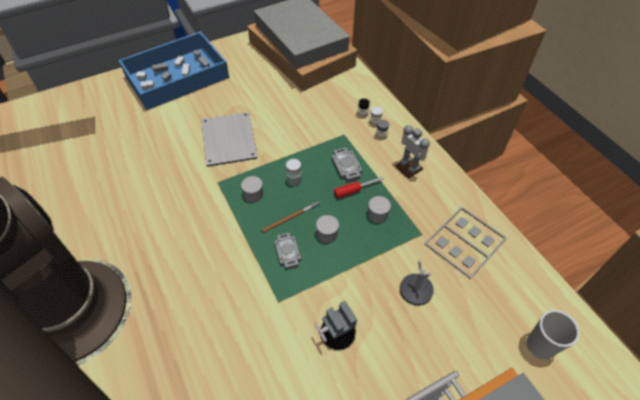

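Scene view: tins at (300,152), (279,226) and (322,264), jar at (332,175), small half at (247,205), large half at (373,219), plate at (355,115), vise at (177,270), stand at (243,328). The side view agrees.

```bash
cat > h.py <<'E'
import numpy as np, cv2
from scipy.spatial.transform import Rotation as Ro
from cell import sense, eyes, manip
def cam(n):
    s=sense(); d=eyes.snapshot(n)
    if n=="wrist":
        T=np.eye(4);T[:3,:3]=Ro.from_quat(s["ee_rot"]).as_matrix();T[:3,3]=s["ee_pos"]
        W=T@d["tool_from_camera"]
    else:
        W=np.eye(4);W[:3,:3]=d["R"].T;W[:3,3]=-d["R"].T@d["t"]
    d["W"]=W; return d
def rays(d,px):
    px=np.asarray(px,float).reshape(-1,1,2)
    u=cv2.undistortPoints(px,d["K"],np.array([d["k1"],0,0,0,0.]))[:,0]
    return np.c_[u,np.ones(len(u))]
def onplane(d,px,z):
    r=rays(d,px)@d["W"][:3,:3].T; c=d["W"][:3,3]
    return (c+r*((z-c[2])/r[:,2])[:,None])[:,:2]
def cloud(d):
    v,u=np.mgrid[:400,:640]
    r=rays(d,np.c_[u.ravel(),v.ravel()])*d["z_map"].reshape(-1,1)
    return (r@d["W"][:3,:3].T+d["W"][:3,3]).reshape(400,640,3)
def blob(d,P,seed,zlo,zhi):
    m=((P[...,2]>zlo)&(P[...,2]<zhi)&(d["z_map"]>0)).astype(np.uint8)
    n,L,st,ce=cv2.connectedComponentsWithStats(m,connectivity=4)
    y,x=np.mgrid[:400,:640]; k=(m>0)&(np.hypot(x-seed[0],y-seed[1])<12)
    if not k.any(): return None
    l=np.bincount(L[k]).argmax(); return L==l
E
python3 - <<'E'
from h import *
S={"scene":dict(tinA=(300,150),tinB=(279,224),tinC=(322,262),jar=(332,168),deck=(247,205),hull=(373,219),plate=(355,115),vise=(177,270),stand=(243,328)),
"side":dict(tinA=(252,185),tinB=(327,226),tinC=(379,206),jar=(293,165),deck=(288,250),hull=(347,163),plate=(229,138),vise=(340,325),stand=(417,290))}
Z=dict(tin=(.034,.046),jar=(.054,.07),deck=(.011,.024),hull=(.012,.026),plat=(.005,.016))
for n in S:
    d=cam(n);P=cloud(d)
    q=P[300:390,500:600].reshape(-1,3) if n=="scene" else P[100:250,60:150].reshape(-1,3)
    print(n,"bench z",np.percentile(q[:,2],[5,50,95]).round(4))
    for k,s in S[n].items():
        if k[:4] in Z or k[:3] in Z:
            z=Z.get(k[:4],Z.get(k[:3])); m=blob(d,P,s,*z)
            if m is None: print(k,"none");continue
            Q=P[m]; zm=np.median(Q[:,2])
            r=cv2.minAreaRect((Q[:,:2]*1000).astype(np.float32))
            print(k,m.sum(),"z",round(zm,4),"c",np.round(r[0],1),"size",np.round(r[1],1),"ang",round(r[2],1))
    print({k:onplane(d,[s],0.0).round(3)[0] for k,s in S[n].items() if k in("vise","stand")})
    for k in("vise","stand"):
        s=S[n][k]; c=onplane(d,[s],0.0)[0]
        g=d["frame"].max(2); m=(g<95)&(P[...,2]<.03)&(np.hypot(P[...,0]-c[0],P[...,1]-c[1])<.06)
        pts=P[m]; print(k,m.sum(),np.median(pts[:,2]).round(4),pts[:,:2].min(0).round(3),pts[:,:2].max(0).round(3),cv2.minEnclosingCircle((pts[:,:2]*1000).astype(np.float32)))
    cv2.imwrite(f"pics/{n}_v.png",cv2.resize(d["frame"][230:360,130:290,::-1] if n=="scene" else d["frame"][260:360,300:450,::-1],None,fx=4,fy=4,interpolation=cv2.INTER_CUBIC))
E
```

```text
scene bench z [-0.7561 -0.6997 -0.4008]
tinA 292 z 0.0399 c [448.7 101.8] size [49.4 49.7] ang 81.3
tinB 382 z 0.0396 c [550.6 -79.9] size [47.7 50.3] ang 42.9
tinC 426 z 0.0394 c [681.4 -87. ] size [48.1 49.4] ang 2.6
jar 176 z 0.0613 c [553.7  95.3] size [34.8 33.7] ang 81.9
deck 594 z 0.0158 c [450.8 -82.2] size [84.1 48.5] ang 76.9
hull 900 z 0.0174 c [690.6  75.3] size [100.7  57.2] ang 80.8
plate 2506 z 0.0103 c [461.6 304.7] size [175.6 134.2] ang 75.2
{'vise': array([ 0.451, -0.291]), 'stand': array([ 0.647, -0.287])}
vise 506 0.017 [ 0.41  -0.329] [ 0.497 -0.254] ((449.21868896484375, -287.03167724609375), 48.6639404296875)
stand 860 0.0112 [ 0.611 -0.322] [ 0.685 -0.251] ((647.42431640625, -284.2981872558594), 39.17156982421875)
side bench z [-0.0024  0.0005  0.0037]
tinA 311 z 0.0407 c [451.6 101.5] size [49.5 49.2] ang 85.1
tinB 361 z 0.0408 c [555. -79.] size [50.6 48.5] ang 62.5
tinC 341 z 0.0411 c [685.8 -87.5] size [50.6 48.1] ang 57.4
jar 159 z 0.0628 c [557.6  93.7] size [35.  34.7] ang 77.3
deck 651 z 0.017 c [455.6 -82.5] size [86.1 46.1] ang 78.3
hull 650 z 0.019 c [694.4  74.6] size [102.5  57.6] ang 80.3
plate 2356 z 0.0109 c [465.4 305.4] size [181.7 132.7] ang 74.9
{'vise': array([ 0.476, -0.281]), 'stand': array([ 0.657, -0.289])}
vise 404 0.0192 [ 0.428 -0.328] [ 0.493 -0.266] ((462.166748046875, -295.63031005859375), 33.710201263427734)
stand 626 0.013 [ 0.618 -0.323] [ 0.685 -0.256] ((651.6091918945312, -289.4056701660156), 34.558258056640625)
```

View pics/scene_v.png

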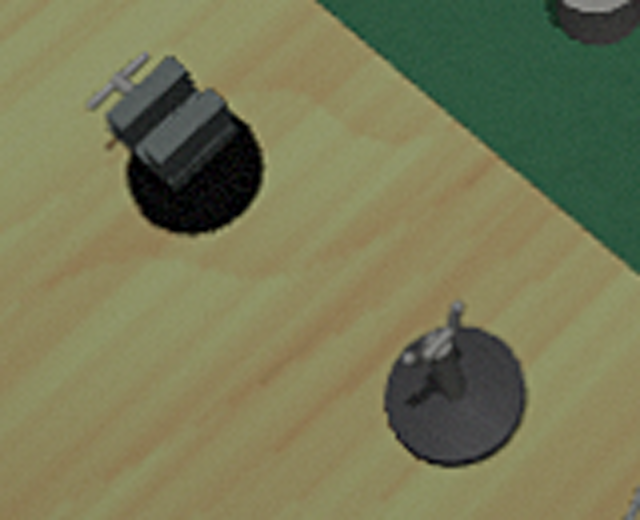

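Both views agree within a few mm. Next is a small planner that only prints how far to go, starting with the jar.

```bash
cat > plan.py <<'E'
# usage: plan.py "x,y,z,jaw" ... (mm, deg; jaw = world angle of tool y, '-' keeps) -> prints travel/spin per call from measured pose
import sys; from h import *
s=sense(); R=Ro.from_quat(s["ee_rot"]).as_matrix(); p=s["ee_pos"]*1000; a=np.degrees(np.arctan2(R[1,1],R[0,1]))
print("t %.2f"%s["t"],"p",p.round(1),"jaw %.1f"%a,"tilt %.4f"%np.hypot(R[0,2],R[1,2]),"F",s["contact_force"].round(2),"w %.3f"%s["width"],"q",s["joints"].round(2))
for w in sys.argv[1:]:
    x,y,z,j=w.split(","); g=np.array([float(x),float(y),float(z)]); j=a if j=="-" else float(j)
    da=(j-a+90)%180-90; d=g-p; n=max(1,int(np.ceil(max(np.linalg.norm(d)/41,abs(da)/7)-1e-3))); c=-(-n//5)
    for i in range(c):
        t=np.radians(a); ty=np.array([np.cos(t),np.sin(t),0]); tx=np.array([-np.sin(t),np.cos(t),0])
        dd=d/c; print(w,"travel [%.0f,%.0f,%.0f] spin %.3f rows %d"%(dd@tx,dd@ty,-dd[2],-np.radians(da/c),-(-n//c)))
        a+=da/c
    p=g
E
python3 plan.py 555,94,150,-12 555,94,34,-
```

```text
t 0.20 p [ 197.5 -592.6  190. ] jaw -71.6 tilt 0.0009 F [ 0.59  0.2  -0.15] w 1.001 q [ 1.18  0.41 -0.01  1.6   0.01  1.13 -0.08]
555,94,150,-12 travel [139,-135,10] spin -0.260 rows 5
555,94,150,-12 travel [169,-94,10] spin -0.260 rows 5
555,94,150,-12 travel [188,-48,10] spin -0.260 rows 5
555,94,150,-12 travel [194,2,10] spin -0.260 rows 5
555,94,34,- travel [0,0,116] spin -0.000 rows 3
```

```bash

python3 -m crank '[{"claw":1,"travel":[139,-135,10],"spin":-0.26},{"claw":1,"travel":[139,-135,10],"spin":-0.26},{"claw":1,"travel":[139,-135,10],"spin":-0.26},{"claw":1,"travel":[139,-135,10],"spin":-0.26},{"claw":1,"travel":[139,-135,10],"spin":-0.26}]' 25
python3 plan.py 555,94,150,-12
```

```text
t: 0.62
ee_pos: [0.2884, -0.4171, 0.1802]
ee_rot: [0.958, 0.288, 0.0, -0.001]
contact_force: [-0.1, 0.5, 1.0]
width: 0.996
t 0.62 p [ 288.4 -417.1  180.2] jaw -56.5 tilt 0.0013 F [-0.08  0.52  0.99] w 0.996 q [ 1.    0.23 -0.15  1.88  0.04  1.03 -0.15]
555,94,150,-12 travel [168,-93,10] spin -0.259 rows 5
555,94,150,-12 travel [186,-47,10] spin -0.259 rows 5
555,94,150,-12 travel [192,2,10] spin -0.259 rows 5
```

```bash

python3 -m crank '[{"claw":1,"travel":[168,-93,10],"spin":-0.26},{"claw":1,"travel":[168,-93,10],"spin":-0.26},{"claw":1,"travel":[168,-93,10],"spin":-0.26},{"claw":1,"travel":[168,-93,10],"spin":-0.26},{"claw":1,"travel":[168,-93,10],"spin":-0.26}]' >/dev/null
python3 -m crank '[{"claw":1,"travel":[186,-47,10],"spin":-0.26},{"claw":1,"travel":[186,-47,10],"spin":-0.26},{"claw":1,"travel":[186,-47,10],"spin":-0.26},{"claw":1,"travel":[186,-47,10],"spin":-0.26},{"claw":1,"travel":[186,-47,10],"spin":-0.26}]' >/dev/null
python3 -m crank '[{"claw":1,"travel":[192,2,10],"spin":-0.26},{"claw":1,"travel":[192,2,10],"spin":-0.26},{"claw":1,"travel":[192,2,10],"spin":-0.26},{"claw":1,"travel":[192,2,10],"spin":-0.26},{"claw":1,"travel":[192,2,10],"spin":-0.26}]' >/dev/null
python3 plan.py 555,94,34,-12
python3 - <<'E'
from h import *
d=cam("wrist");cv2.imwrite("pics/w1.png",d["frame"][:,:,::-1]);P=cloud(d)
for z0,z1 in((.054,.07),(.034,.046),(.012,.024)):
    m=((P[...,2]>z0)&(P[...,2]<z1)&(d["z_map"]>.05)).astype(np.uint8)
    n,L,st,ce=cv2.connectedComponentsWithStats(m,connectivity=4)
    for i in range(1,n):
        if st[i,4]>1500:
            Q=P[L==i];r=cv2.minAreaRect((Q[:,:2]*1000).astype(np.float32));print(z0,st[i],np.median(Q[:,2]).round(4),np.round(r[0],1),np.round(r[1],1),round(r[2],1))
E
```

```text
t 1.87 p [554.5  94.1 150.2] jaw -11.8 tilt 0.0021 F [ 0.8  -0.62  0.33] w 0.995 q [ 0.19  0.41 -0.58  1.77  0.25  1.04 -0.68]
555,94,34,-12 travel [0,1,116] spin 0.003 rows 3
0.012 [ 408  130   51   85 3564] 0.0173 [692.4  76.4] [99.9 57.9] 81.3
```

View pics/w1.png

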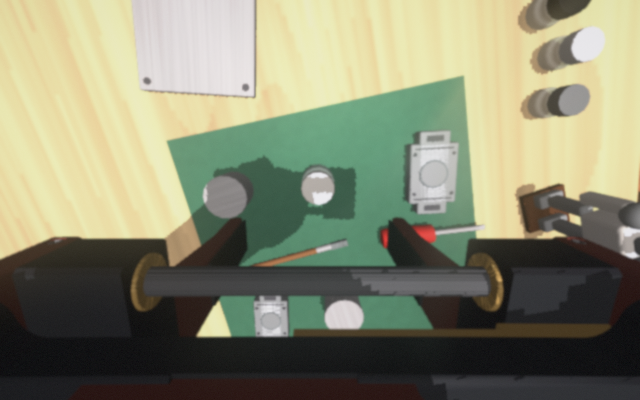

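Wrist view: jar at (318,187) between the open fingers (tips near (240,235) and (400,235)), tin A at (227,195), hull at (433,172). The hull matches the fixed cameras. Going down on the jar.

```bash

python3 -m crank '[{"claw":1,"travel":[0,1,40],"spin":0},{"claw":1,"travel":[0,1,80],"spin":0},{"claw":1,"travel":[0,1,116],"spin":0},{"claw":0.2,"travel":[0,1,116],"spin":0},{"claw":0.2,"travel":[0,1,116],"spin":0}]' 15
python3 -m crank '[{"claw":0.2,"travel":[0,0,0],"spin":0},{"claw":0.2,"travel":[0,0,0],"spin":0},{"claw":0.2,"travel":[0,0,0],"spin":0},{"claw":0.2,"travel":[0,0,0],"spin":0},{"claw":0.2,"travel":[0,0,0],"spin":0}]' 15
python3 -m crank '[{"claw":0.2,"travel":[0,0,-30],"spin":0},{"claw":0.2,"travel":[0,0,-70],"spin":0},{"claw":0.2,"travel":[0,0,-110],"spin":0},{"claw":0.2,"travel":[0,0,-120],"spin":0},{"claw":0.2,"travel":[0,0,-120],"spin":0}]' 15
python3 plan.py 556,-290,150,-12 556,-290,36,-
```

```text
t: 2.33
ee_pos: [0.553, 0.089, 0.0334]
ee_rot: [0.777, 0.63, -0.002, -0.001]
contact_force: [0.6, 0.6, 0.6]
width: 0.886
t: 2.75
ee_pos: [0.5552, 0.0893, 0.0357]
ee_rot: [0.777, 0.629, 0.001, 0.001]
contact_force: [0.4, -0.4, -0.6]
width: 0.51
t: 3.17
ee_pos: [0.5568, 0.0899, 0.1586]
ee_rot: [0.777, 0.629, 0.003, 0.002]
contact_force: [-0.9, -0.4, -0.3]
width: 0.207
t 3.17 p [556.8  89.9 158.6] jaw -12.0 tilt 0.0073 F [-0.88 -0.36 -0.31] w 0.207 q [ 0.2   0.4  -0.58  1.76  0.25  1.05 -0.68]
556,-290,150,-12 travel [-186,39,4] spin 0.000 rows 5
556,-290,150,-12 travel [-186,39,4] spin 0.000 rows 5
556,-290,36,- travel [0,0,114] spin -0.000 rows 3
```

The fingers close slowly, so I lifted too soon. Checking the jar.

```bash
cat > where.py <<'E'
from h import *
import sys
n=sys.argv[1]; d=cam(n);P=cloud(d)
for z in sys.argv[2:]:
    z0,z1=map(float,z.split(","))
    ok=(P[...,2]>z0/1000)&(P[...,2]<z1/1000)&(d["z_map"]>.05)&(P[...,0]>.35)&(P[...,0]<.78)&(abs(P[...,1])<.42)
    N,L,st,ce=cv2.connectedComponentsWithStats(ok.astype(np.uint8),connectivity=4)
    for i in range(1,N):
        if st[i,4]>90:
            Q=P[L==i];r=cv2.minAreaRect((Q[:,:2]*1000).astype(np.float32));print(z,st[i,4],ce[i].round(),np.median(Q[:,2]).round(4),np.round(r[0],1),np.round(r[1],1),round(r[2],1))
E
python3 plan.py
python3 where.py scene 54,70 34,46;echo; python3 where.py side 54,70 34,46
```

```text
t 3.17 p [556.8  89.9 158.6] jaw -12.0 tilt 0.0073 F [-0.88 -0.36 -0.31] w 0.207 q [ 0.2   0.4  -0.58  1.76  0.25  1.05 -0.68]
54,70 314 [476. 134.] 0.0598 [749.  405.9] [63.8 34.2] 10.2
54,70 173 [332. 169.] 0.0615 [554.6  94.7] [35.  34.1] 76.4
34,46 293 [299. 149.] 0.0399 [448.8 102.1] [48.4 49.5] 22.8
34,46 382 [278. 224.] 0.0395 [551.6 -79.3] [48.6 49.7] 82.9
34,46 433 [322. 262.] 0.0395 [681.5 -87. ] [48.5 48.6] 29.7

54,70 161 [293. 165.] 0.0626 [557.8  94.1] [34.8 34.2] 20.1
54,70 414 [334. 326.] 0.0622 [ 454.6 -295. ] [67.8 44.8] 1.9
34,46 310 [252. 185.] 0.0406 [451.8 101.6] [49.5 49.5] 84.8
34,46 341 [379. 205.] 0.041 [686.  -86.8] [51. 48.] 56.9
34,46 363 [327. 225.] 0.041 [555.  -80.1] [49.3 48.6] 21.4
```

Jar undisturbed at (556,94). Retrying with longer closing.

```bash

python3 -m crank '[{"claw":0.75,"travel":[4,-2,0],"spin":0},{"claw":0.75,"travel":[4,-2,0],"spin":0},{"claw":0.75,"travel":[4,-2,0],"spin":0},{"claw":0.75,"travel":[4,-2,0],"spin":0},{"claw":0.75,"travel":[4,-2,0],"spin":0}]' 15
python3 -m crank '[{"claw":0.75,"travel":[0,0,10],"spin":0},{"claw":0.75,"travel":[0,0,50],"spin":0},{"claw":0.75,"travel":[0,0,90],"spin":0},{"claw":0.75,"travel":[0,0,123],"spin":0},{"claw":0.75,"travel":[0,0,123],"spin":0}]' 15
python3 plan.py 556,94,34,-12
```

```text
t: 3.68
ee_pos: [0.553, 0.0937, 0.1538]
ee_rot: [0.777, 0.63, -0.0, -0.0]
contact_force: [0.1, 0.7, 0.1]
width: 0.541
t: 4.1
ee_pos: [0.5485, 0.0922, 0.0248]
ee_rot: [0.777, 0.63, -0.005, -0.003]
contact_force: [-1.9, 0.5, -0.3]
width: 0.749
t 4.10 p [548.5  92.2  24.8] jaw -12.0 tilt 0.0105 F [-1.86  0.46 -0.31] w 0.749 q [ 0.14  0.56 -0.52  1.88  0.37  0.81 -0.79]
556,94,34,-12 travel [3,7,-9] spin 0.001 rows 1
```

```bash

python3 -m crank '[{"claw":0.75,"travel":[0,0,0],"spin":0},{"claw":0.75,"travel":[0,0,0],"spin":0},{"claw":0.75,"travel":[0,0,0],"spin":0}]' 15
python3 plan.py 556,94,34,-12
```

```text
t: 4.35
ee_pos: [0.555, 0.0942, 0.0336]
ee_rot: [0.777, 0.629, 0.002, 0.001]
contact_force: [0.5, -0.1, 0.5]
width: 0.75
t 4.35 p [555.   94.2  33.6] jaw -12.0 tilt 0.0034 F [ 0.49 -0.14  0.48] w 0.750 q [ 0.14  0.55 -0.52  1.87  0.37  0.81 -0.78]
556,94,34,-12 travel [0,1,-0] spin 0.000 rows 1
```

```bash

python3 -m crank '[{"claw":0.3,"travel":[0,0,0],"spin":0},{"claw":0.3,"travel":[0,0,0],"spin":0},{"claw":0.3,"travel":[0,0,0],"spin":0},{"claw":0.3,"travel":[0,0,0],"spin":0},{"claw":0.3,"travel":[0,0,0],"spin":0}]' 15 | tail -1
python3 -m crank '[{"claw":0.3,"travel":[0,0,0],"spin":0},{"claw":0.3,"travel":[0,0,-20],"spin":0},{"claw":0.3,"travel":[0,0,-60],"spin":0},{"claw":0.3,"travel":[0,0,-100],"spin":0},{"claw":0.3,"travel":[0,0,-120],"spin":0}]' 15|tail -1
python3 -m crank '[{"claw":0.3,"travel":[-36,8,0],"spin":0},{"claw":0.3,"travel":[-72,15,0],"spin":0},{"claw":0.3,"travel":[-110,23,0],"spin":0},{"claw":0.3,"travel":[-150,31,0],"spin":0},{"claw":0.3,"travel":[-186,39,0],"spin":0}]' 15|tail -1
python3 -m crank '[{"claw":0.3,"travel":[-40,8,0],"spin":0},{"claw":0.3,"travel":[-80,17,0],"spin":0},{"claw":0.3,"travel":[-120,25,0],"spin":0},{"claw":0.3,"travel":[-140,29,0],"spin":0},{"claw":0.3,"travel":[-140,29,0],"spin":0}]' 15
python3 plan.py 556,-290,150,-12
python3 - <<'E'
from h import *
d=cam("wrist");cv2.imwrite("pics/w2.png",d["frame"][:,:,::-1])
E
```

```text
width: 0.411
width: 0.3
width: 0.298
t: 6.02
ee_pos: [0.5506, -0.2465, 0.1507]
ee_rot: [0.78, 0.626, -0.001, 0.001]
contact_force: [0.0, -0.9, 1.0]
width: 0.301
t 6.02 p [ 550.6 -246.5  150.7] jaw -12.5 tilt 0.0027 F [ 0.02 -0.88  1.02] w 0.301 q [ 0.69  0.46 -0.48  1.67  0.24  1.07 -0.08]
556,-290,150,-12 travel [-41,15,1] spin -0.008 rows 2
```

View pics/w2.png

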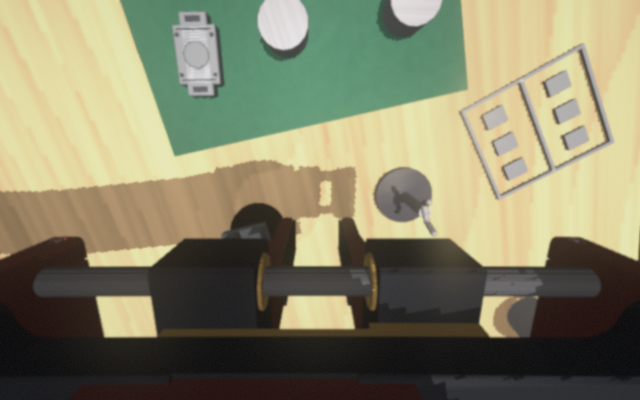

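The fingers are empty: stand base at (404,193), vise at (258,225), no jar between the fingers. Locating the jar.

```bash

python3 where.py scene 54,70 34,46;echo; python3 where.py side 54,70 34,46
python3 - <<'E'
from h import *
d=cam("scene");a=cv2.resize(d["frame"][130:210,270:410,::-1],None,fx=4,fy=4,interpolation=cv2.INTER_CUBIC)
cv2.imwrite("pics/s3.png",a)
E
```

```text
54,70 314 [476. 135.] 0.0595 [747.8 403.2] [64.2 33. ] 0.2
54,70 176 [332. 170.] 0.0614 [553.7  94.8] [33.5 34.6] 69.3
54,70 94 [179. 268.] 0.0626 [ 485.1 -294.5] [45.  11.3] 78.5
34,46 292 [299. 149.] 0.0397 [447.3 102.6] [48.9 49. ] 31.0
34,46 381 [278. 224.] 0.0396 [550.1 -79.4] [47.8 51.6] 43.2
34,46 427 [322. 262.] 0.0394 [680.9 -87.3] [48.4 49.8] 75.1

54,70 160 [293. 165.] 0.0628 [557.8  95. ] [34.5 34.1] 25.4
54,70 408 [334. 326.] 0.0622 [ 454.6 -295.3] [67.9 44.2] 1.2
34,46 318 [252. 185.] 0.0405 [451.5 102.4] [50.  49.9] 19.2
34,46 153 [322. 226.] 0.0405 [541.3 -76.8] [48.  20.9] 78.2
```

View pics/s3.png

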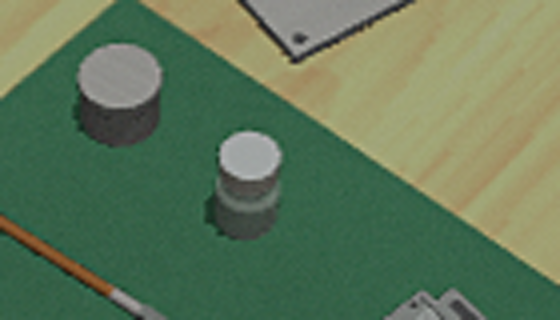

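The jar still stands. Its cap is narrower (about 34 mm) and the fingers needed more time, so next time I'll grip lower and close longer. I'm next to the tins now, so I'll weigh tin C and tin B first.

```bash
python3 plan.py 683,-87,130,-12 683,-87,14,- 683,-87,60,-
```

```text
t 6.22 p [ 552.5 -237.6  151.4] jaw -11.9 tilt 0.0010 F [0.42 1.11 0.44] w 0.299 q [ 0.68  0.45 -0.48  1.68  0.23  1.07 -0.08]
683,-87,130,-12 travel [174,97,21] spin 0.002 rows 5
683,-87,14,- travel [0,0,116] spin -0.000 rows 3
683,-87,60,- travel [0,0,-46] spin -0.000 rows 2
```

```bash

python3 -m crank '[{"claw":0.8,"travel":[35,19,4],"spin":0},{"claw":0.8,"travel":[70,39,8],"spin":0},{"claw":0.8,"travel":[105,58,12],"spin":0},{"claw":0.8,"travel":[140,78,16],"spin":0},{"claw":0.8,"travel":[174,97,21],"spin":0}]' 30|tail -1
python3 -m crank '[{"claw":0.8,"travel":[0,0,0],"spin":0},{"claw":0.8,"travel":[0,0,0],"spin":0},{"claw":0.8,"travel":[0,0,0],"spin":0},{"claw":0.8,"travel":[0,0,0],"spin":0},{"claw":0.8,"travel":[0,0,0],"spin":0}]' 30
python3 plan.py 683,-87,14,-12
```

```text
width: 0.641
t: 7.05
ee_pos: [0.6827, -0.0907, 0.1309]
ee_rot: [0.777, 0.629, -0.0, 0.0]
contact_force: [0.2, -0.7, 0.2]
width: 0.799
t 7.05 p [682.7 -90.7 130.9] jaw -12.1 tilt 0.0010 F [ 0.23 -0.65  0.21] w 0.799 q [ 0.37  0.62 -0.48  1.46  0.3   1.13 -0.37]
683,-87,14,-12 travel [4,-1,117] spin -0.001 rows 3
```

```bash

python3 -m crank '[{"claw":0.8,"travel":[4,-1,40],"spin":0},{"claw":0.8,"travel":[4,-1,80],"spin":0},{"claw":0.8,"travel":[4,-1,108],"spin":0},{"claw":0.8,"travel":[4,-1,117],"spin":0},{"claw":0.8,"travel":[4,-1,117],"spin":0}]' 30|tail -1
python3 -m crank '[{"claw":0.8,"travel":[0,0,0],"spin":0},{"claw":0.8,"travel":[0,0,0],"spin":0},{"claw":0.4,"travel":[0,0,0],"spin":0},{"claw":0.4,"travel":[0,0,0],"spin":0},{"claw":0.4,"travel":[0,0,0],"spin":0}]' 30
python3 -m crank '[{"claw":0.4,"travel":[0,0,0],"spin":0},{"claw":0.4,"travel":[0,0,0],"spin":0},{"claw":0.4,"travel":[0,0,0],"spin":0},{"claw":0.4,"travel":[0,0,0],"spin":0},{"claw":0.4,"travel":[0,0,0],"spin":0}]' 30
python3 -m crank '[{"claw":0.4,"travel":[0,0,-10],"spin":0},{"claw":0.4,"travel":[0,0,-30],"spin":0},{"claw":0.4,"travel":[0,0,-30],"spin":0},{"claw":0.4,"travel":[0,0,-30],"spin":0},{"claw":0.4,"travel":[0,0,-30],"spin":0}]' 30
for i in 1 2 3; do python3 -m crank '[{"claw":0.4,"travel":[0,0,0],"spin":0}]' 30 | grep force; done
python3 plan.py
```

```text
width: 0.797
t: 7.88
ee_pos: [0.6839, -0.0853, 0.0149]
ee_rot: [0.777, 0.629, 0.001, 0.001]
contact_force: [0.1, -0.1, -0.0]
width: 0.611
t: 8.3
ee_pos: [0.683, -0.0851, 0.0134]
ee_rot: [0.777, 0.629, -0.0, -0.0]
contact_force: [0.2, -0.4, 0.3]
width: 0.396
t: 8.72
ee_pos: [0.683, -0.0853, 0.0436]
ee_rot: [0.777, 0.629, 0.0, 0.0]
contact_force: [-0.8, 0.2, 0.1]
width: 0.4
contact_force: [-0.7, -0.4, -0.2]
contact_force: [0.7, 0.1, -0.3]
contact_force: [0.0, 1.1, 0.1]
t 8.97 p [682.6 -85.1  42.7] jaw -12.0 tilt 0.0011 F [0.04 1.13 0.06] w 0.401 q [ 0.34  0.7  -0.45  1.54  0.35  0.98 -0.42]
```

```bash
python3 where.py side 34,46
python3 - <<'E'
from h import *
a=cam("scene")["frame"][170:330,200:440,::-1];b=cam("side")["frame"][130:290,270:510,::-1]
a=cv2.resize(a,None,fx=1.66,fy=1.66,interpolation=cv2.INTER_CUBIC);b=cv2.resize(b,None,fx=1.66,fy=1.66,interpolation=cv2.INTER_CUBIC)
w=cam("wrist")["frame"][:,:,::-1];w=cv2.resize(w,(480,300))
c=np.zeros((570,800,3),np.uint8);c[:a.shape[0],:a.shape[1]]=a;c[:b.shape[0],400:400+b.shape[1]]=b;c[270:570,:480]=w
cv2.imwrite("pics/m4.png",c)
E
```

```text
34,46 307 [252. 185.] 0.0408 [451.4 101.8] [50.4 49.3] 66.6
34,46 324 [380. 206.] 0.041 [686.4 -88.8] [50.5 46.9] 4.2
34,46 368 [327. 225.] 0.041 [555.4 -80.2] [49.4 49.2] 37.3
```

View pics/m4.png

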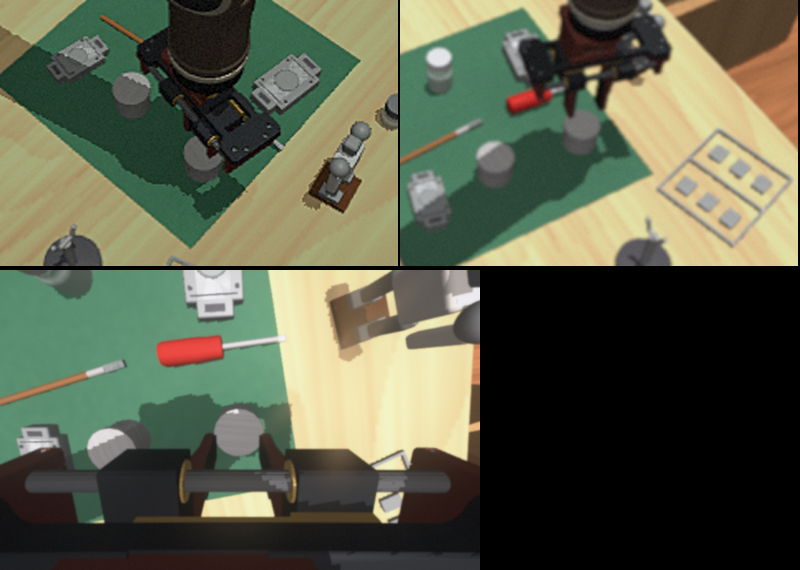

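Tin C is still standing. In the side crop (tin at (582,130), fingertips near (570,115) and (602,112)) the fingers look offset from it. Measuring the fingertips from depth.

```bash
python3 - <<'E'
from h import *
print(sense()["ee_pos"],sense()["ee_rot"])
for n in("scene","side"):
    d=cam(n);P=cloud(d)
    near=(np.hypot(P[...,0]-.683,P[...,1]+.087)<.09)&(d["z_map"]>0)
    for z in range(30,130,8):
        Q=P[near&(P[...,2]>z/1000)&(P[...,2]<(z+8)/1000)]*1000
        if len(Q): print(n,z,len(Q),Q[:,:2].min(0).round(),Q[:,:2].max(0).round(),np.median(Q[:,:2],0).round())
d=cam("wrist");T=d["tool_from_camera"];print(T.round(3));
r=rays(d,np.argwhere(np.ones((400,640)))[:,::-1])*d["z_map"].reshape(-1,1);t=(r@T[:3,:3].T+T[:3,3])*1000
m=(t[:,2]>-40)&(t[:,2]<25)&(abs(t[:,1])<60)&(abs(t[:,0])<60)&(r[:,2]>.02)
for z in range(-40,25,5):
    Q=t[m&(t[:,2]>z)&(t[:,2]<z+5)]
    if len(Q): print("tool z",z,len(Q),Q[:,:2].min(0).round(),Q[:,:2].max(0).round(),np.median(Q[:,:2],0).round())
E
```

```text
[ 0.68298586 -0.08511568  0.04319049] [ 7.76982639e-01  6.29522004e-01 -9.53280234e-05 -1.23131392e-04]
scene 30 81 [ 657. -112.] [706. -77.] [689. -97.]
scene 38 235 [ 658. -112.] [706. -76.] [681. -94.]
scene 70 7 [ 651. -101.] [705. -89.] [662. -91.]
scene 78 23 [ 653. -102.] [705. -86.] [662. -92.]
scene 86 24 [ 652. -102.] [706. -73.] [697. -95.]
scene 94 21 [ 653. -102.] [705. -75.] [662. -91.]
scene 102 18 [ 652. -102.] [708. -78.] [662. -91.]
scene 110 8 [ 652. -100.] [704. -79.] [659. -91.]
scene 118 2 [662. -85.] [663. -84.] [662. -84.]
scene 126 6 [659. -88.] [663. -86.] [662. -87.]
side 30 43 [ 661. -112.] [706. -69.] [ 674. -104.]
side 38 300 [ 661. -113.] [711. -66.] [686. -89.]
side 70 4 [ 702. -102.] [707. -81.] [704. -93.]
side 78 37 [ 658. -103.] [709. -69.] [700. -92.]
side 86 36 [ 656. -102.] [708. -73.] [700. -91.]
side 94 36 [ 657. -104.] [708. -72.] [701. -92.]
side 102 36 [ 656. -104.] [709. -72.] [701. -92.]
side 110 42 [ 654. -103.] [711. -72.] [682. -92.]
side 118 35 [ 654. -103.] [711. -81.] [702. -92.]
side 126 29 [ 654. -104.] [712. -80.] [702. -94.]
[[ 0.001 -0.97  -0.241  0.065]
 [ 1.     0.001  0.001 -0.   ]
 [-0.    -0.241  0.97  -0.193]
 [ 0.     0.     0.     1.   ]]
tool z -40 137 [-10. -26.] [12. 26.] [ 10. -18.]
tool z -35 97 [ -7. -26.] [12. 26.] [ 8. 17.]
tool z 0 2857 [-25. -24.] [24. 25.] [0. 1.]
tool z 5 363 [-25. -24.] [24. 25.] [ 5. -0.]
tool z 10 54 [  7. -21.] [24. 24.] [22.  1.]
tool z 15 8 [21. -9.] [23. 11.] [22.  4.]
tool z 20 39 [ 16. -16.] [23. 15.] [22.  0.]
```

The tin is centred under the tool, but the fingers really end about 31 mm above the reported TCP (lowest finger points at z≈74 mm with the TCP at 43). That explains both misses: the tips never reached the jar or the tin. I'll work with that measured offset and go down carefully.

```bash

python3 - <<'E'
from h import *
z0=sense()["ee_pos"]
for n in("scene","side"):
    d=cam(n);P=cloud(d)
    m=(np.hypot(P[...,0]-.683,P[...,1]+.087)<.045)&(P[...,2]>.05)&(P[...,2]<.12)&(d["z_map"]>0)
    print(n,z0[2],np.sort(P[m][:,2])[:12].round(4))
E
python3 -m crank '[{"claw":0.8,"travel":[0,0,0],"spin":0},{"claw":0.8,"travel":[0,0,0],"spin":0},{"claw":0.8,"travel":[0,0,0],"spin":0},{"claw":0.8,"travel":[0,0,0],"spin":0},{"claw":0.8,"travel":[0,0,0],"spin":0}]' 30|tail -1
python3 -m crank '[{"claw":0.8,"travel":[0,0,10],"spin":0},{"claw":0.8,"travel":[0,0,25],"spin":0},{"claw":0.8,"travel":[0,0,40],"spin":0},{"claw":0.8,"travel":[0,0,57],"spin":0},{"claw":0.8,"travel":[0,0,57],"spin":0}]' 30
python3 -m crank '[{"claw":0.5,"travel":[0,0,0],"spin":0},{"claw":0.5,"travel":[0,0,0],"spin":0},{"claw":0.5,"travel":[0,0,0],"spin":0},{"claw":0.5,"travel":[0,0,0],"spin":0},{"claw":0.4,"travel":[0,0,0],"spin":0}]' 30 |tail -2
python3 -m crank '[{"claw":0.4,"travel":[0,0,0],"spin":0},{"claw":0.4,"travel":[0,0,0],"spin":0},{"claw":0.4,"travel":[0,0,0],"spin":0},{"claw":0.4,"travel":[0,0,0],"spin":0},{"claw":0.4,"travel":[0,0,0],"spin":0}]' 30
```

```text
scene 0.04337060708729688 [0.0758 0.0758 0.0758 0.0764 0.0765 0.0789 0.0793 0.0796 0.0798 0.0799
 0.08   0.0801]
side 0.04337060708729688 [0.0762 0.0769 0.0772 0.0777 0.0779 0.0782 0.0784 0.0788 0.0791 0.0792
 0.0795 0.0798]
width: 0.736
t: 10.25
ee_pos: [0.6796, -0.0851, -0.019]
ee_rot: [0.777, 0.63, -0.003, -0.002]
contact_force: [-1.2, 0.2, -1.1]
width: 0.799
contact_force: [0.4, 1.0, 0.3]
width: 0.552
t: 11.08
ee_pos: [0.6837, -0.0852, -0.0127]
ee_rot: [0.777, 0.629, 0.0, 0.001]
contact_force: [0.0, 0.5, 5.2]
width: 0.546
```

Gripped at 48 mm. Lifting to weigh.

```bash

python3 -m crank '[{"claw":0.4,"travel":[0,0,-10],"spin":0},{"claw":0.4,"travel":[0,0,-20],"spin":0},{"claw":0.4,"travel":[0,0,-30],"spin":0},{"claw":0.4,"travel":[0,0,-30],"spin":0},{"claw":0.4,"travel":[0,0,-30],"spin":0}]' 30|tail -2
for i in 1 2 3 4; do python3 -m crank '[{"claw":0.4,"travel":[0,0,0],"spin":0}]' 30 | grep -E "force|width|ee_pos"; done; python3 where.py side 64,76
```

```text
contact_force: [0.4, -0.2, -1.9]
width: 0.55
ee_pos: [0.6829, -0.0853, 0.0165]
contact_force: [-0.1, -0.7, -0.9]
width: 0.546
ee_pos: [0.6826, -0.0852, 0.0159]
contact_force: [1.2, -0.4, -1.4]
width: 0.55
ee_pos: [0.6826, -0.0852, 0.0158]
contact_force: [-0.2, 0.6, -1.3]
width: 0.553
ee_pos: [0.6827, -0.0852, 0.0159]
contact_force: [-1.3, 0.2, -0.7]
width: 0.549
64,76 334 [382. 199.] 0.07 [682.  -91.9] [61.  42.4] 17.3
```

Tin C weighs about 1.1 N, so it's empty. Setting it back, then on to tin B.

```bash

python3 -m crank '[{"claw":0.4,"travel":[0,0,10],"spin":0},{"claw":0.4,"travel":[0,0,20],"spin":0},{"claw":0.4,"travel":[0,0,29],"spin":0},{"claw":0.4,"travel":[0,0,29],"spin":0},{"claw":0.4,"travel":[0,0,29],"spin":0}]' 30|tail -2
python3 -m crank '[{"claw":0.6,"travel":[0,0,0],"spin":0},{"claw":0.8,"travel":[0,0,0],"spin":0},{"claw":0.8,"travel":[0,0,0],"spin":0},{"claw":0.8,"travel":[0,0,0],"spin":0},{"claw":0.8,"travel":[0,0,0],"spin":0}]' 30|tail -1
python3 -m crank '[{"claw":0.8,"travel":[0,0,-20],"spin":0},{"claw":0.8,"travel":[0,0,-50],"spin":0},{"claw":0.8,"travel":[0,0,-74],"spin":0},{"claw":0.8,"travel":[0,0,-74],"spin":0},{"claw":0.8,"travel":[0,0,-74],"spin":0}]' 30|tail -1
python3 plan.py 553,-80,60,-12 553,-80,-15,-; python3 where.py side 34,46
```

```text
contact_force: [0.1, -1.0, -1.2]
width: 0.547
width: 0.8
width: 0.803
t 13.13 p [684.3 -85.3  63.3] jaw -12.0 tilt 0.0035 F [-0.05 -0.38  0.34] w 0.803 q [ 0.35  0.68 -0.46  1.52  0.34  1.01 -0.41]
553,-80,60,-12 travel [-22,-130,3] spin 0.000 rows 4
553,-80,-15,- travel [0,0,75] spin -0.000 rows 2
34,46 313 [252. 185.] 0.0408 [451.3 101.4] [49.1 51.5] 7.5
34,46 337 [379. 206.] 0.0411 [683.2 -87.5] [49.  48.3] 73.4
34,46 368 [327. 225.] 0.041 [554.9 -79.2] [49.8 48.5] 60.0
```

```bash

python3 -m crank '[{"claw":0.8,"travel":[-7,-40,0],"spin":0},{"claw":0.8,"travel":[-14,-80,0],"spin":0},{"claw":0.8,"travel":[-20,-115,3],"spin":0},{"claw":0.8,"travel":[-22,-130,3],"spin":0},{"claw":0.8,"travel":[-22,-130,3],"spin":0}]' 30|tail -1
python3 -m crank '[{"claw":0.8,"travel":[0,0,0],"spin":0},{"claw":0.8,"travel":[0,0,0],"spin":0},{"claw":0.8,"travel":[0,0,0],"spin":0},{"claw":0.8,"travel":[0,0,0],"spin":0}]' 30|grep pos
python3 -m crank '[{"claw":0.8,"travel":[0,0,25],"spin":0},{"claw":0.8,"travel":[0,0,50],"spin":0},{"claw":0.8,"travel":[0,0,73],"spin":0},{"claw":0.8,"travel":[0,0,73],"spin":0},{"claw":0.8,"travel":[0,0,73],"spin":0}]' 30|tail -3
python3 -m crank '[{"claw":0.5,"travel":[0,0,0],"spin":0},{"claw":0.5,"travel":[0,0,0],"spin":0},{"claw":0.5,"travel":[0,0,0],"spin":0},{"claw":0.4,"travel":[0,0,0],"spin":0},{"claw":0.4,"travel":[0,0,0],"spin":0}]' 30 |tail -2
python3 -m crank '[{"claw":0.4,"travel":[0,0,0],"spin":0},{"claw":0.4,"travel":[0,0,0],"spin":0},{"claw":0.4,"travel":[0,0,0],"spin":0},{"claw":0.4,"travel":[0,0,0],"spin":0},{"claw":0.4,"travel":[0,0,0],"spin":0}]' 30
python3 -m crank '[{"claw":0.4,"travel":[0,0,-10],"spin":0},{"claw":0.4,"travel":[0,0,-20],"spin":0},{"claw":0.4,"travel":[0,0,-30],"spin":0},{"claw":0.4,"travel":[0,0,-30],"spin":0},{"claw":0.4,"travel":[0,0,-30],"spin":0}]' 30|tail -2
for i in 1 2 3 4; do python3 -m crank '[{"claw":0.4,"travel":[0,0,0],"spin":0}]' 30 | grep -E "force|width"; done
```

```text
width: 0.797
ee_pos: [0.5523, -0.0795, 0.0581]
ee_rot: [0.777, 0.63, -0.001, -0.001]
contact_force: [0.4, 0.4, 0.3]
width: 0.799
contact_force: [-0.8, -0.2, 6.7]
width: 0.549
t: 15.18
ee_pos: [0.5524, -0.0799, -0.0133]
ee_rot: [0.777, 0.629, 0.001, 0.001]
contact_force: [-0.8, -0.1, 7.3]
width: 0.548
contact_force: [0.6, 0.1, -2.2]
width: 0.55
contact_force: [0.1, 0.3, -1.4]
width: 0.547
contact_force: [0.1, -0.1, -0.6]
width: 0.545
contact_force: [0.9, -0.8, -0.2]
width: 0.551
contact_force: [0.1, -0.4, -1.3]
width: 0.55
```

Tin B weighs about 0.9 N, also empty, so tin A should be the full one. Setting B back, then the jar with the corrected depth.

```bash

python3 -m crank '[{"claw":0.4,"travel":[0,0,10],"spin":0},{"claw":0.4,"travel":[0,0,20],"spin":0},{"claw":0.4,"travel":[0,0,29],"spin":0},{"claw":0.4,"travel":[0,0,29],"spin":0},{"claw":0.4,"travel":[0,0,29],"spin":0}]' 30|tail -2
python3 -m crank '[{"claw":0.6,"travel":[0,0,0],"spin":0},{"claw":0.8,"travel":[0,0,0],"spin":0},{"claw":0.8,"travel":[0,0,0],"spin":0},{"claw":0.8,"travel":[0,0,0],"spin":0},{"claw":0.8,"travel":[0,0,0],"spin":0}]' 15|tail -1
python3 -m crank '[{"claw":0.8,"travel":[0,0,-20],"spin":0},{"claw":0.8,"travel":[0,0,-50],"spin":0},{"claw":0.8,"travel":[0,0,-90],"spin":0},{"claw":0.8,"travel":[0,0,-100],"spin":0},{"claw":0.8,"travel":[0,0,-100],"spin":0}]' 15|tail -1
python3 -m crank '[{"claw":0.7,"travel":[35,-7,0],"spin":0},{"claw":0.7,"travel":[70,-14,0],"spin":0},{"claw":0.7,"travel":[110,-22,0],"spin":0},{"claw":0.7,"travel":[150,-29,0],"spin":0},{"claw":0.7,"travel":[171,-33,0],"spin":0}]' 15|tail -1
python3 -m crank '[{"claw":0.7,"travel":[0,0,0],"spin":0},{"claw":0.7,"travel":[0,0,0],"spin":0},{"claw":0.7,"travel":[0,0,0],"spin":0},{"claw":0.7,"travel":[0,0,0],"spin":0}]' 15|grep pos
python3 plan.py 556,94.5,-6,-12; python3 where.py side 34,46 54,70; python3 where.py scene 34,46 54,70
```

```text
contact_force: [0.3, -0.2, -1.1]
width: 0.549
width: 0.798
width: 0.801
width: 0.7
ee_pos: [0.5543, 0.0924, 0.0857]
t 17.93 p [554.3  92.4  85.7] jaw -12.1 tilt 0.0015 F [0.78 0.82 0.37] w 0.696 q [ 0.16  0.48 -0.54  1.83  0.3   0.92 -0.73]
556,94.5,-6,-12 travel [2,1,92] spin -0.002 rows 3
34,46 312 [252. 185.] 0.0406 [452.1 101.1] [49.9 48.6] 44.6
34,46 336 [379. 206.] 0.0411 [684.  -87.6] [48.7 49. ] 39.7
34,46 364 [326. 225.] 0.0407 [553.1 -79.5] [50.1 48.6] 24.9
54,70 164 [293. 165.] 0.0627 [557.7  94.8] [34.8 36. ] 30.4
54,70 416 [334. 326.] 0.0624 [ 453.9 -295.2] [66.6 44.7] 1.9
34,46 295 [299. 149.] 0.0398 [446.9 102.5] [47.8 50.1] 41.5
34,46 380 [278. 223.] 0.0394 [549.5 -78.8] [47.7 49.3] 44.5
34,46 435 [321. 261.] 0.0393 [680.  -86.8] [49.2 49.5] 53.0
54,70 311 [476. 134.] 0.0593 [747.6 403.5] [64.5 31.5] 2.7
54,70 170 [332. 170.] 0.0614 [554.   94.6] [34.7 34.3] 78.5
```

```bash

python3 -m crank '[{"claw":0.7,"travel":[2,1,35],"spin":0},{"claw":0.7,"travel":[2,1,65],"spin":0},{"claw":0.7,"travel":[2,1,92],"spin":0},{"claw":0.7,"travel":[2,1,92],"spin":0},{"claw":0.7,"travel":[2,1,92],"spin":0}]' 15|tail -1
python3 -m crank '[{"claw":0.7,"travel":[0,0,0],"spin":0},{"claw":0.35,"travel":[0,0,0],"spin":0},{"claw":0.3,"travel":[0,0,0],"spin":0},{"claw":0.3,"travel":[0,0,0],"spin":0},{"claw":0.3,"travel":[0,0,0],"spin":0}]' 15|tail -1
python3 -m crank '[{"claw":0.3,"travel":[0,0,0],"spin":0},{"claw":0.3,"travel":[0,0,0],"spin":0},{"claw":0.3,"travel":[0,0,0],"spin":0},{"claw":0.3,"travel":[0,0,0],"spin":0},{"claw":0.3,"travel":[0,0,0],"spin":0}]' 15
python3 -m crank '[{"claw":0.3,"travel":[0,0,-10],"spin":0},{"claw":0.3,"travel":[0,0,-35],"spin":0},{"claw":0.3,"travel":[0,0,-70],"spin":0},{"claw":0.3,"travel":[0,0,-100],"spin":0},{"claw":0.3,"travel":[0,0,-120],"spin":0}]' 15|tail -1
python3 -m crank '[{"claw":0.3,"travel":[0,0,-10],"spin":0},{"claw":0.3,"travel":[0,0,-10],"spin":0},{"claw":0.3,"travel":[0,0,-10],"spin":0}]' 15
python3 plan.py 555,-292,120,-12 555,-292,-5,-
```

```text
width: 0.7
width: 0.437
t: 19.28
ee_pos: [0.5564, 0.0962, -0.0047]
ee_rot: [0.777, 0.629, 0.0, 0.0]
contact_force: [-0.8, -0.2, 6.5]
width: 0.421
width: 0.417
t: 19.95
ee_pos: [0.5557, 0.0959, 0.1241]
ee_rot: [0.777, 0.629, -0.0, 0.0]
contact_force: [0.5, 0.2, -0.4]
width: 0.417
t 19.95 p [555.7  95.9 124.1] jaw -12.0 tilt 0.0004 F [ 0.52  0.25 -0.36] w 0.417 q [ 0.17  0.44 -0.56  1.79  0.27  0.99 -0.71]
555,-292,120,-12 travel [-190,40,2] spin 0.000 rows 5
555,-292,120,-12 travel [-190,40,2] spin 0.000 rows 5
555,-292,-5,- travel [0,0,125] spin -0.000 rows 4
```

```bash

python3 -m crank '[{"claw":0.3,"travel":[-30,6,0],"spin":0},{"claw":0.3,"travel":[-65,14,0],"spin":0},{"claw":0.3,"travel":[-100,21,0],"spin":0},{"claw":0.3,"travel":[-135,28,0],"spin":0},{"claw":0.3,"travel":[-170,36,0],"spin":0}]' 15|tail -1
python3 -m crank '[{"claw":0.3,"travel":[-38,8,0],"spin":0},{"claw":0.3,"travel":[-76,16,0],"spin":0},{"claw":0.3,"travel":[-114,24,0],"spin":0},{"claw":0.3,"travel":[-150,32,0],"spin":0},{"claw":0.3,"travel":[-180,38,0],"spin":0}]' 15|tail -1
python3 -m crank '[{"claw":0.3,"travel":[-20,4,0],"spin":0},{"claw":0.3,"travel":[-30,6,0],"spin":0},{"claw":0.3,"travel":[-30,6,0],"spin":0},{"claw":0.3,"travel":[-30,6,0],"spin":0},{"claw":0.3,"travel":[-30,6,0],"spin":0}]' 15|tail -1
python3 plan.py 555,-292,-4,-12
python3 - <<'E'
from h import *
for n in("scene","side","wrist"):
    d=cam(n);P=cloud(d);g=d["frame"].max(2)
    for k,c in(("vise",(.460,-.294)),("stand",(.650,-.289))):
        m=((g<110)&(P[...,2]>.004)&(P[...,2]<.03)&(np.hypot(P[...,0]-c[0],P[...,1]-c[1])<.055)).astype(np.uint8)
        N,L,st,ce=cv2.connectedComponentsWithStats(m)
        if N<2: continue
        i=1+st[1:,4].argmax();Q=P[L==i];print(n,k,st[i,4],np.median(Q[:,2]).round(4),cv2.minEnclosingCircle((Q[:,:2]*1000).astype(np.float32)))
E
```

```text
width: 0.416
width: 0.415
width: 0.412
t 21.20 p [ 555.6 -289.5  123.8] jaw -11.8 tilt 0.0018 F [ 1.05  0.96 -1.47] w 0.412 q [ 0.73  0.52 -0.46  1.64  0.26  1.04 -0.01]
555,-292,-4,-12 travel [-3,-0,128] spin 0.003 rows 4
scene vise 263 0.0179 ((465.118896484375, -310.13397216796875), 31.27747917175293)
scene stand 806 0.0116 ((650.8548583984375, -287.3611145019531), 34.932186126708984)
side vise 396 0.0198 ((462.363525390625, -299.166259765625), 33.56297302246094)
side stand 199 0.0139 ((654.8084106445312, -283.1489562988281), 28.08389663696289)
wrist vise 1349 0.0181 ((462.6290588378906, -292.7044982910156), 34.841880798339844)
wrist stand 176 0.0127 ((639.33935546875, -290.2934265136719), 17.915098190307617)
```

Vise (462,-293) and stand (651,-288) are well seen, so the midpoint is about (556,-291). Placing the jar.

```bash

python3 -m crank '[{"claw":0.3,"travel":[-2,0,35],"spin":0},{"claw":0.3,"travel":[-2,0,70],"spin":0},{"claw":0.3,"travel":[-2,0,100],"spin":0},{"claw":0.3,"travel":[-2,0,115],"spin":0},{"claw":0.3,"travel":[-2,0,121],"spin":0}]' 15|tail -1
python3 -m crank '[{"claw":0.3,"travel":[0,0,3],"spin":0},{"claw":0.3,"travel":[0,0,6],"spin":0},{"claw":0.3,"travel":[0,0,6],"spin":0},{"claw":0.3,"travel":[0,0,6],"spin":0},{"claw":0.3,"travel":[0,0,6],"spin":0}]' 15
python3 -m crank '[{"claw":0.42,"travel":[0,0,0],"spin":0},{"claw":0.5,"travel":[0,0,0],"spin":0},{"claw":0.6,"travel":[0,0,0],"spin":0},{"claw":0.65,"travel":[0,0,0],"spin":0},{"claw":0.65,"travel":[0,0,0],"spin":0}]' 25
python3 -m crank '[{"claw":0.65,"travel":[0,0,-10],"spin":0},{"claw":0.65,"travel":[0,0,-40],"spin":0},{"claw":0.65,"travel":[0,0,-80],"spin":0},{"claw":0.65,"travel":[0,0,-120],"spin":0},{"claw":1,"travel":[0,0,-140],"spin":0}]' 25|tail -1
python3 plan.py 692.5,75.5,80,-9.5; python3 where.py side 54,70 12,25; python3 where.py scene 54,70 12,25
```

```text
width: 0.412
t: 22.18
ee_pos: [0.5557, -0.2945, -0.0013]
ee_rot: [0.777, 0.629, 0.0, 0.001]
contact_force: [-0.1, -0.3, -1.0]
width: 0.417
t: 22.6
ee_pos: [0.555, -0.2942, -0.0024]
ee_rot: [0.777, 0.629, 0.0, 0.0]
contact_force: [1.0, 0.1, -0.2]
width: 0.64
width: 0.693
t 23.02 p [ 556.9 -294.4  143.2] jaw -12.0 tilt 0.0058 F [ 1.19 -0.64 -0.23] w 0.693 q [ 0.74  0.5  -0.46  1.62  0.25  1.07 -0.  ]
692.5,75.5,80,-9.5 travel [195,28,32] spin -0.021 rows 5
692.5,75.5,80,-9.5 travel [194,32,32] spin -0.021 rows 5
54,70 267 [382. 301.] 0.0628 [ 556.9 -295.1] [34.5 33.3] 63.8
54,70 419 [334. 326.] 0.0623 [ 454.3 -295.2] [67. 45.] 1.2
12,25 651 [347. 163.] 0.0192 [694.1  74.7] [101.9  56.6] 80.8
12,25 200 [354. 189.] 0.0187 [684.4  -5.9] [ 22.6 126.2] 82.7
12,25 645 [287. 250.] 0.0169 [455.4 -83. ] [85.3 46. ] 78.2
12,25 365 [416. 289.] 0.014 [ 650.1 -290.3] [47.  59.5] 40.0
12,25 270 [340. 340.] 0.019 [ 460.6 -311.2] [33.9 65. ] 73.5
54,70 318 [476. 135.] 0.0595 [748.  403.6] [63.7 33.7] 4.8
54,70 248 [204. 291.] 0.0608 [ 555.5 -294.6] [34.6 31.7] 79.1
12,25 567 [246. 204.] 0.016 [450.8 -82. ] [84.2 48.8] 79.1
12,25 897 [372. 219.] 0.0176 [690.   75.5] [101.1  57.7] 81.7
12,25 309 [342. 236.] 0.0193 [ 6.824e+02 -3.000e-01] [ 24.8 129.2] 88.1
12,25 156 [170. 280.] 0.0175 [ 462.9 -317.9] [57.2 18.3] 7.2
12,25 239 [243. 330.] 0.0137 [ 653.7 -292.6] [48.9 40.1] 45.3
```

Jar stands at (556,-295), about 4 mm from the midpoint. Now the hull.

```bash

python3 -m crank '[{"claw":1,"travel":[39,6,6],"spin":0},{"claw":1,"travel":[78,11,12],"spin":-0.01},{"claw":1,"travel":[117,17,18],"spin":-0.02},{"claw":1,"travel":[156,22,25],"spin":-0.025},{"claw":1,"travel":[195,28,32],"spin":-0.025}]' 25|tail -1
python3 -m crank '[{"claw":1,"travel":[39,6,6],"spin":0},{"claw":1,"travel":[78,12,12],"spin":-0.01},{"claw":1,"travel":[117,18,18],"spin":-0.02},{"claw":1,"travel":[156,25,25],"spin":-0.025},{"claw":1,"travel":[194,32,32],"spin":-0.025}]' 25|tail -1
python3 -m crank '[{"claw":1,"travel":[0,0,0],"spin":0},{"claw":1,"travel":[0,0,0],"spin":0},{"claw":1,"travel":[0,0,0],"spin":0},{"claw":1,"travel":[0,0,0],"spin":0},{"claw":1,"travel":[0,0,0],"spin":0}]' 25|tail -1
python3 plan.py 692.5,75.5,-28,-9
```

```text
width: 1.004
width: 1.004
width: 1.003
t 24.37 p [689.7  73.3  73.5] jaw -9.3 tilt 0.0011 F [0.18 0.26 0.04] w 1.003 q [ 0.13  0.68 -0.48  1.5   0.34  1.04 -0.59]
692.5,75.5,-28,-9 travel [3,2,102] spin -0.005 rows 3
```

```bash

python3 -m crank '[{"claw":1,"travel":[3,2,35],"spin":0},{"claw":1,"travel":[3,2,65],"spin":0},{"claw":1,"travel":[3,2,85],"spin":0},{"claw":1,"travel":[3,2,95],"spin":0},{"claw":1,"travel":[3,2,102],"spin":0}]' 25
python3 -m crank '[{"claw":1,"travel":[0,0,0],"spin":0},{"claw":1,"travel":[0,0,0],"spin":0},{"claw":1,"travel":[0,0,0],"spin":0},{"claw":0.8,"travel":[0,0,0],"spin":0},{"claw":0.7,"travel":[0,0,0],"spin":0}]' 25
python3 -m crank '[{"claw":0.5,"travel":[0,0,0],"spin":0},{"claw":0.5,"travel":[0,0,0],"spin":0},{"claw":0.5,"travel":[0,0,0],"spin":0},{"claw":0.5,"travel":[0,0,0],"spin":0},{"claw":0.5,"travel":[0,0,0],"spin":0}]' 25|tail -2
python3 -m crank '[{"claw":0.5,"travel":[0,0,0],"spin":0},{"claw":0.5,"travel":[0,0,0],"spin":0},{"claw":0.5,"travel":[0,0,0],"spin":0}]' 25
python3 -m crank '[{"claw":0.5,"travel":[0,0,-10],"spin":0},{"claw":0.5,"travel":[0,0,-40],"spin":0},{"claw":0.5,"travel":[0,0,-80],"spin":0},{"claw":0.5,"travel":[0,0,-110],"spin":0},{"claw":0.5,"travel":[0,0,-120],"spin":0}]' 25|tail -1
python3 -m crank '[{"claw":0.5,"travel":[0,0,0],"spin":0},{"claw":0.5,"travel":[0,0,0],"spin":0},{"claw":0.5,"travel":[0,0,0],"spin":0}]' 25
python3 plan.py 463.5,305,90,-15 463.5,305,-15,-
```

```text
t: 24.78
ee_pos: [0.6916, 0.0768, -0.0297]
ee_rot: [0.762, 0.648, -0.001, -0.0]
contact_force: [0.4, -0.4, 0.4]
width: 1.001
t: 25.2
ee_pos: [0.6929, 0.0785, -0.0273]
ee_rot: [0.761, 0.649, 0.001, 0.001]
contact_force: [0.0, 0.1, 0.0]
width: 0.886
contact_force: [-0.1, -1.0, 2.1]
width: 0.636
t: 25.87
ee_pos: [0.6923, 0.0784, -0.0283]
ee_rot: [0.761, 0.649, 0.0, 0.0]
contact_force: [-1.1, -0.1, 3.3]
width: 0.633
width: 0.639
t: 26.53
ee_pos: [0.6908, 0.0778, 0.0892]
ee_rot: [0.761, 0.649, -0.002, -0.001]
contact_force: [-0.4, -0.2, -1.2]
width: 0.639
t 26.53 p [690.8  77.8  89.2] jaw -9.1 tilt 0.0034 F [-0.36 -0.18 -1.22] w 0.639 q [ 0.12  0.67 -0.48  1.48  0.34  1.08 -0.59]
463.5,305,90,-15 travel [94,-130,-0] spin 0.051 rows 4
463.5,305,90,-15 travel [87,-135,-0] spin 0.051 rows 4
463.5,305,-15,- travel [0,0,105] spin -0.000 rows 3
```

```bash

python3 -m crank '[{"claw":0.5,"travel":[19,-26,0],"spin":0.01},{"claw":0.5,"travel":[38,-52,0],"spin":0.02},{"claw":0.5,"travel":[57,-78,0],"spin":0.03},{"claw":0.5,"travel":[76,-105,0],"spin":0.04},{"claw":0.5,"travel":[94,-130,0],"spin":0.05}]' 25|tail -1
python3 -m crank '[{"claw":0.5,"travel":[19,-27,0],"spin":0.01},{"claw":0.5,"travel":[38,-56,0],"spin":0.02},{"claw":0.5,"travel":[57,-88,0],"spin":0.03},{"claw":0.5,"travel":[78,-118,0],"spin":0.04},{"claw":0.5,"travel":[90,-135,0],"spin":0.05}]' 25|tail -1
python3 -m crank '[{"claw":0.5,"travel":[0,0,0],"spin":0},{"claw":0.5,"travel":[0,0,0],"spin":0},{"claw":0.5,"travel":[0,0,0],"spin":0},{"claw":0.5,"travel":[0,0,0],"spin":0},{"claw":0.5,"travel":[0,0,0],"spin":0}]' 25|tail -1
python3 plan.py 463.5,308,-16,-15
python3 - <<'E'
from h import *
for n in("scene","side"):
    d=cam(n);P=cloud(d);b=sense()["ee_pos"][2]*1000+28+18
    ok=(np.hypot(P[...,0]-.4635,P[...,1]-.305)<.075)&(abs(P[...,2]-b/1000)<.005)&(d["z_map"]>0)
    Q=P[ok];r=cv2.minAreaRect((Q[:,:2]*1000).astype(np.float32));print(n,b,len(Q),r)
E
```

```text
width: 0.636
width: 0.632
width: 0.636
t 27.78 p [466.1 306.4  90.8] jaw -15.0 tilt 0.0011 F [-0.05  0.18 -1.13] w 0.636 q [-0.25  0.47 -0.55  1.84  0.3   0.92 -1.19]
463.5,308,-16,-15 travel [1,-3,107] spin 0.000 rows 3
scene 136.92599482738456 476 ((462.6951904296875, 291.2659606933594), (76.49642181396484, 78.6659927368164), 86.09921264648438)
side 137.09213586025322 638 ((465.2574157714844, 303.7698974609375), (106.4799575805664, 70.77228546142578), 88.90631103515625)
```

```bash

python3 -m crank '[{"claw":0.5,"travel":[1,-2,35],"spin":0},{"claw":0.5,"travel":[1,-2,70],"spin":0},{"claw":0.5,"travel":[1,-2,90],"spin":0},{"claw":0.5,"travel":[1,-2,98],"spin":0},{"claw":0.5,"travel":[1,-2,103],"spin":0}]' 25|tail -1
python3 -m crank '[{"claw":0.5,"travel":[0,0,0],"spin":0},{"claw":0.5,"travel":[0,0,0],"spin":0},{"claw":0.5,"travel":[0,0,0],"spin":0},{"claw":0.5,"travel":[0,0,0],"spin":0}]' 25
python3 plan.py 464,308,-17.5,-15
```

```text
width: 0.634
t: 28.63
ee_pos: [0.4645, 0.3098, -0.0102]
ee_rot: [0.793, 0.61, 0.001, 0.0]
contact_force: [-0.4, 0.1, -1.0]
width: 0.636
t 28.63 p [464.5 309.8 -10.2] jaw -14.9 tilt 0.0023 F [-0.35  0.14 -0.96] w 0.636 q [-0.32  0.6  -0.48  1.91  0.4   0.72 -1.29]
464,308,-17.5,-15 travel [-2,-0,7] spin 0.003 rows 1
```

```bash

python3 -m crank '[{"claw":0.5,"travel":[-2,0,4],"spin":0},{"claw":0.5,"travel":[-2,0,8],"spin":0},{"claw":0.5,"travel":[-2,0,8],"spin":0},{"claw":0.5,"travel":[-2,0,8],"spin":0}]' 25
python3 -m crank '[{"claw":0.65,"travel":[0,0,0],"spin":0},{"claw":0.75,"travel":[0,0,0],"spin":0},{"claw":0.9,"travel":[0,0,0],"spin":0},{"claw":1,"travel":[0,0,0],"spin":0},{"claw":1,"travel":[0,0,0],"spin":0}]' 25
python3 -m crank '[{"claw":1,"travel":[0,0,-20],"spin":0},{"claw":1,"travel":[0,0,-50],"spin":0},{"claw":1,"travel":[0,0,-90],"spin":0},{"claw":1,"travel":[0,0,-110],"spin":0}]' 25|tail -1
python3 -m crank '[{"claw":1,"travel":[-30,27,0],"spin":0},{"claw":1,"travel":[-60,54,0],"spin":0},{"claw":1,"travel":[-90,80,0],"spin":0},{"claw":1,"travel":[-120,107,0],"spin":0},{"claw":1,"travel":[-150,130,0],"spin":0}]' 25|tail -1
python3 plan.py 453,-82.5,70,-11.5
cat > stack.py <<'E'
from h import *
import sys
z0,z1=map(float,sys.argv[1:3])
for n in("scene","side"):
    d=cam(n);P=cloud(d)
    for lo,hi in((4,15),(z0,z1)):
        ok=(np.hypot(P[...,0]-.4635,P[...,1]-.305)<.12)&(P[...,2]>lo/1000)&(P[...,2]<hi/1000)&(d["z_map"]>0)
        Q=P[ok];r=cv2.minAreaRect((Q[:,:2]*1000).astype(np.float32));print(n,lo,len(Q),np.median(Q[:,2]).round(4),np.round(r[0],1),np.round(r[1],1),round(r[2],1))
E
python3 stack.py 23 35
```

```text
t: 28.97
ee_pos: [0.4637, 0.3073, -0.0191]
ee_rot: [0.793, 0.61, 0.001, 0.0]
contact_force: [0.9, -0.6, 4.6]
width: 0.638
t: 29.38
ee_pos: [0.463, 0.3073, -0.0197]
ee_rot: [0.792, 0.61, -0.0, -0.0]
contact_force: [0.5, 0.8, 0.5]
width: 0.913
width: 1.0
width: 1.002
t 30.13 p [551.4 126.9  90.6] jaw -14.9 tilt 0.0007 F [ 0.64 -0.2  -0.22] w 1.002 q [ 0.08  0.47 -0.51  1.82  0.28  0.92 -0.82]
453,-82.5,70,-11.5 travel [-114,-21,10] spin -0.029 rows 3
453,-82.5,70,-11.5 travel [-113,-24,10] spin -0.029 rows 3
scene 4 773 0.0101 [486.  294.4] [221.5 180.3] 73.6
scene 23.0 242 0.0281 [468.6 306.6] [101.1  54.8] 88.8
side 4 1773 0.0108 [459.1 304.3] [207.2 234.6] 22.2
side 23.0 550 0.029 [465.1 304.3] [104.4  56.1] 75.4
```

The hull is on the plate: the side camera puts it at (465.1,304.3), 75.4°, with the plate at (465.4,305.4), 74.9°. Now the deck.

```bash

python3 -m crank '[{"claw":1,"travel":[-30,-5,2],"spin":-0.01},{"claw":1,"travel":[-60,-11,5],"spin":-0.02},{"claw":1,"travel":[-90,-17,8],"spin":-0.025},{"claw":1,"travel":[-114,-21,10],"spin":-0.025}]' 25|tail -1
python3 -m crank '[{"claw":1,"travel":[-38,-8,3],"spin":-0.01},{"claw":1,"travel":[-76,-16,6],"spin":-0.02},{"claw":1,"travel":[-105,-22,8],"spin":-0.025},{"claw":1,"travel":[-113,-24,10],"spin":-0.025}]' 25|tail -1
python3 -m crank '[{"claw":0.85,"travel":[0,0,0],"spin":0},{"claw":0.85,"travel":[0,0,0],"spin":0},{"claw":0.85,"travel":[0,0,0],"spin":0},{"claw":0.85,"travel":[0,0,0],"spin":0},{"claw":0.85,"travel":[0,0,0],"spin":0}]' 25|tail -1
python3 plan.py 453,-82.5,-28,-12;python3 where.py scene 12,25
```

```text
width: 0.996
width: 0.999
width: 0.847
t 31.32 p [452.  -78.6  70.5] jaw -11.8 tilt 0.0007 F [-0.84  1.05 -0.29] w 0.847 q [ 0.49  0.33 -0.5   2.09  0.23  0.77 -0.36]
453,-82.5,-28,-12 travel [-4,2,99] spin 0.003 rows 3
12,25 132 [354. 119.] 0.0182 [477.1 286.9] [94.2 34.4] 50.9
12,25 546 [246. 205.] 0.0158 [451.7 -82.3] [84.1 47.9] 79.0
12,25 331 [342. 235.] 0.0204 [682.6  -0.9] [ 26.1 129.3] 85.4
12,25 333 [179. 276.] 0.0179 [ 468.3 -296.9] [69.1 51.4] 64.0
12,25 256 [242. 329.] 0.0135 [ 654.1 -291. ] [54.8 41. ] 55.6
```

```bash

python3 -m crank '[{"claw":0.85,"travel":[-5,1,30],"spin":0},{"claw":0.85,"travel":[-5,1,60],"spin":0},{"claw":0.85,"travel":[-5,1,75],"spin":0},{"claw":0.85,"travel":[-5,1,75],"spin":0},{"claw":0.85,"travel":[-5,1,75],"spin":0}]' 25|tail -1
python3 -m crank '[{"claw":0.85,"travel":[0,0,0],"spin":0},{"claw":0.85,"travel":[0,0,0],"spin":0},{"claw":0.85,"travel":[0,0,0],"spin":0}]' 25|tail -1
python3 plan.py 453,-82.5,-28,-12
```

```text
width: 0.853
width: 0.849
t 32.03 p [452.2 -85.3  -3.4] jaw -12.0 tilt 0.0022 F [0.75 0.07 0.25] w 0.849 q [ 0.44  0.46 -0.44  2.14  0.34  0.61 -0.45]
453,-82.5,-28,-12 travel [3,0,25] spin 0.000 rows 1
```

```bash

python3 -m crank '[{"claw":0.85,"travel":[3,0,10],"spin":0},{"claw":0.85,"travel":[3,0,20],"spin":0},{"claw":0.85,"travel":[3,0,25],"spin":0},{"claw":0.85,"travel":[3,0,25],"spin":0},{"claw":0.85,"travel":[3,0,25],"spin":0}]' 25
python3 -m crank '[{"claw":0.7,"travel":[0,0,0],"spin":0},{"claw":0.6,"travel":[0,0,0],"spin":0},{"claw":0.5,"travel":[0,0,0],"spin":0},{"claw":0.4,"travel":[0,0,0],"spin":0},{"claw":0.4,"travel":[0,0,0],"spin":0}]' 25|tail -2
python3 -m crank '[{"claw":0.4,"travel":[0,0,0],"spin":0},{"claw":0.4,"travel":[0,0,0],"spin":0},{"claw":0.4,"travel":[0,0,0],"spin":0},{"claw":0.4,"travel":[0,0,0],"spin":0},{"claw":0.4,"travel":[0,0,0],"spin":0}]' 25
python3 -m crank '[{"claw":0.4,"travel":[0,0,-10],"spin":0},{"claw":0.4,"travel":[0,0,-40],"spin":0},{"claw":0.4,"travel":[0,0,-80],"spin":0},{"claw":0.4,"travel":[0,0,-110],"spin":0},{"claw":0.4,"travel":[0,0,-120],"spin":0}]' 25|tail -1
python3 -m crank '[{"claw":0.4,"travel":[0,0,0],"spin":0},{"claw":0.4,"travel":[0,0,0],"spin":0},{"claw":0.4,"travel":[0,0,0],"spin":0}]' 25
python3 plan.py 560,120,95,-13.5 464,305,95,-15
```

```text
t: 32.45
ee_pos: [0.4513, -0.0821, -0.0302]
ee_rot: [0.777, 0.63, -0.001, -0.001]
contact_force: [-0.0, -0.0, 0.0]
width: 0.85
contact_force: [-0.4, -0.4, 1.3]
width: 0.518
t: 33.28
ee_pos: [0.4521, -0.0824, -0.0294]
ee_rot: [0.777, 0.629, 0.0, 0.0]
contact_force: [-0.4, -1.1, 4.2]
width: 0.521
width: 0.524
t: 33.95
ee_pos: [0.4507, -0.0823, 0.0892]
ee_rot: [0.777, 0.629, -0.001, -0.001]
contact_force: [-0.2, 0.3, -0.2]
width: 0.524
t 33.95 p [450.7 -82.3  89.2] jaw -12.0 tilt 0.0022 F [-0.19  0.32 -0.16] w 0.524 q [ 0.52  0.3  -0.52  2.07  0.21  0.82 -0.33]
560,120,95,-13.5 travel [110,32,-3] spin 0.013 rows 3
560,120,95,-13.5 travel [111,31,-3] spin 0.013 rows 3
464,305,95,-15 travel [79,-68,-0] spin 0.013 rows 3
464,305,95,-15 travel [78,-69,-0] spin 0.013 rows 3
```

```bash

python3 -m crank '[{"claw":0.4,"travel":[30,-5,0],"spin":0.01},{"claw":0.4,"travel":[60,-10,0],"spin":0.02},{"claw":0.4,"travel":[90,-16,0],"spin":0.03},{"claw":0.4,"travel":[120,-21,0],"spin":0.03},{"claw":0.4,"travel":[150,-26,0],"spin":0.03}]' 25|tail -1
python3 -m crank '[{"claw":0.4,"travel":[32,-6,0],"spin":0.01},{"claw":0.4,"travel":[64,-12,0],"spin":0.02},{"claw":0.4,"travel":[96,-19,0],"spin":0.022},{"claw":0.4,"travel":[128,-26,0],"spin":0.022},{"claw":0.4,"travel":[160,-31,0],"spin":0.022}]' 25|tail -1
python3 -m crank '[{"claw":0.4,"travel":[30,-6,0],"spin":0},{"claw":0.4,"travel":[50,-10,0],"spin":0},{"claw":0.4,"travel":[66,-12,0],"spin":0},{"claw":0.4,"travel":[66,-12,0],"spin":0},{"claw":0.4,"travel":[66,-12,0],"spin":0}]' 25|tail -1
python3 -m crank '[{"claw":0.4,"travel":[0,0,0],"spin":0},{"claw":0.4,"travel":[0,0,0],"spin":0},{"claw":0.4,"travel":[0,0,0],"spin":0}]' 25|tail -1
python3 plan.py 463.5,304.5,15,-15
```

```text
width: 0.52
width: 0.52
width: 0.522
width: 0.522
t 35.45 p [470.9 298.   90.1] jaw -15.0 tilt 0.0012 F [ 1.03 -0.74 -1.32] w 0.522 q [-0.2   0.47 -0.59  1.84  0.32  0.93 -1.2 ]
463.5,304.5,15,-15 travel [4,-9,75] spin -0.001 rows 2
```

```bash

python3 -m crank '[{"claw":0.4,"travel":[4,-9,30],"spin":0},{"claw":0.4,"travel":[4,-9,60],"spin":0},{"claw":0.4,"travel":[4,-9,75],"spin":0},{"claw":0.4,"travel":[4,-9,75],"spin":0},{"claw":0.4,"travel":[4,-9,75],"spin":0}]' 25|tail -1
python3 -m crank '[{"claw":0.4,"travel":[0,0,0],"spin":0},{"claw":0.4,"travel":[0,0,0],"spin":0},{"claw":0.4,"travel":[0,0,0],"spin":0}]' 25|tail -1
python3 plan.py 463.5,304.5,-0.5,-15
```

```text
width: 0.526
width: 0.525
t 36.12 p [464.1 306.   16.8] jaw -15.0 tilt 0.0023 F [-0.01  0.01 -0.46] w 0.525 q [-0.26  0.57 -0.54  1.9   0.4   0.78 -1.29]
463.5,304.5,-0.5,-15 travel [-2,-0,17] spin 0.000 rows 1
```

```bash

python3 -m crank '[{"claw":0.4,"travel":[-2,0,8],"spin":0},{"claw":0.4,"travel":[-2,0,14],"spin":0},{"claw":0.4,"travel":[-2,0,17],"spin":0},{"claw":0.4,"travel":[-2,0,17],"spin":0},{"claw":0.4,"travel":[-2,0,17],"spin":0}]' 25
python3 -m crank '[{"claw":0.4,"travel":[0,0,0],"spin":0},{"claw":0.4,"travel":[0,0,0],"spin":0},{"claw":0.4,"travel":[0,0,0],"spin":0}]' 25
python3 -m crank '[{"claw":0.54,"travel":[0,0,0],"spin":0},{"claw":0.6,"travel":[0,0,0],"spin":0},{"claw":0.7,"travel":[0,0,0],"spin":0},{"claw":0.8,"travel":[0,0,0],"spin":0},{"claw":0.8,"travel":[0,0,0],"spin":0}]' 25
python3 -m crank '[{"claw":0.8,"travel":[0,0,-20],"spin":0},{"claw":0.8,"travel":[0,0,-50],"spin":0},{"claw":0.8,"travel":[0,0,-80],"spin":0},{"claw":0.8,"travel":[0,0,-90],"spin":0}]' 30|tail -1
python3 -m crank '[{"claw":0.8,"travel":[-40,4,0],"spin":0},{"claw":0.8,"travel":[-80,8,0],"spin":0},{"claw":0.8,"travel":[-120,16,0],"spin":0},{"claw":0.8,"travel":[-160,24,0],"spin":0},{"claw":0.8,"travel":[-193,38,0],"spin":0}]' 30|tail -1
python3 -m crank '[{"claw":0.8,"travel":[0,0,0],"spin":0},{"claw":0.8,"travel":[0,0,0],"spin":0},{"claw":0.8,"travel":[0,0,0],"spin":0}]' 30|tail -1
python3 plan.py 450,102,0,-15;python3 stack.py 39,50 50 2>/dev/null || python3 stack.py 39 50; python3 stack.py 24 34|grep 24.0;python3 where.py side 34,41
```

```text
t: 36.53
ee_pos: [0.4625, 0.3033, -0.0018]
ee_rot: [0.793, 0.609, -0.0, 0.0]
contact_force: [-0.7, -1.9, 3.1]
width: 0.524
t: 36.78
ee_pos: [0.4625, 0.3036, -0.0017]
ee_rot: [0.793, 0.609, -0.0, 0.0]
contact_force: [0.8, -1.5, 1.3]
width: 0.525
t: 37.2
ee_pos: [0.4626, 0.3039, -0.0016]
ee_rot: [0.793, 0.609, 0.0, -0.0]
contact_force: [0.5, 0.3, -0.0]
width: 0.778
width: 0.799
width: 0.801
width: 0.799
t 38.20 p [449.6 107.9  88.4] jaw -15.0 tilt 0.0006 F [-0.22 -0.16  0.32] w 0.799 q [ 0.16  0.32 -0.59  2.06  0.24  0.83 -0.84]
450,102,0,-15 travel [-6,2,88] spin 0.000 rows 3
scene 4 1581 0.01 [477.  312.7] [201.5 233.4] 39.1
scene 39.0 421 0.0443 [461.2 303.2] [84.2 49.1] 74.5
side 4 937 0.0106 [445.1 292.1] [177.9 225.7] 37.6
side 39.0 46 0.0444 [465.9 274.2] [16.7 28.1] 77.1
scene 24.0 193 0.028 [473.1 294.9] [102.6  52.5] 49.9
side 24.0 58 0.0281 [472.2 267.2] [49.7 21.2] 35.1
```

Deck is down, top at 44 mm and centred within about 2 mm (scene camera: (461.2,303.2), plate (461.6,304.7)). Now tin A.

```bash

python3 -m crank '[{"claw":0.8,"travel":[-7,2,30],"spin":0},{"claw":0.8,"travel":[-7,2,60],"spin":0},{"claw":0.8,"travel":[-7,2,68],"spin":0},{"claw":0.8,"travel":[-7,2,68],"spin":0},{"claw":0.8,"travel":[-7,2,68],"spin":0}]' 35|tail -1
python3 -m crank '[{"claw":0.8,"travel":[0,0,0],"spin":0},{"claw":0.8,"travel":[0,0,0],"spin":0},{"claw":0.8,"travel":[0,0,0],"spin":0}]' 35|tail -1
python3 plan.py 450,102,-14,-15
```

```text
width: 0.801
width: 0.8
t 39.12 p [450.5 100.5  21.6] jaw -15.0 tilt 0.0021 F [0.68 0.26 0.45] w 0.800 q [ 0.12  0.43 -0.53  2.12  0.35  0.68 -0.91]
450,102,-14,-15 travel [1,-1,36] spin 0.001 rows 1
```

```bash

python3 -m crank '[{"claw":0.8,"travel":[1,-1,12],"spin":0},{"claw":0.8,"travel":[1,-1,25],"spin":0},{"claw":0.8,"travel":[1,-1,36],"spin":0},{"claw":0.8,"travel":[1,-1,36],"spin":0},{"claw":0.8,"travel":[1,-1,36],"spin":0}]' 35
python3 -m crank '[{"claw":0.7,"travel":[0,0,0],"spin":0},{"claw":0.6,"travel":[0,0,0],"spin":0},{"claw":0.5,"travel":[0,0,0],"spin":0},{"claw":0.4,"travel":[0,0,0],"spin":0},{"claw":0.4,"travel":[0,0,0],"spin":0}]' 35|tail -1
python3 -m crank '[{"claw":0.4,"travel":[0,0,0],"spin":0},{"claw":0.4,"travel":[0,0,0],"spin":0},{"claw":0.4,"travel":[0,0,0],"spin":0},{"claw":0.4,"travel":[0,0,0],"spin":0},{"claw":0.4,"travel":[0,0,0],"spin":0}]' 35
python3 -m crank '[{"claw":0.4,"travel":[0,0,-10],"spin":0},{"claw":0.4,"travel":[0,0,-30],"spin":0},{"claw":0.4,"travel":[0,0,-60],"spin":0},{"claw":0.4,"travel":[0,0,-90],"spin":0},{"claw":0.4,"travel":[0,0,-110],"spin":0}]' 35|tail -1
python3 -m crank '[{"claw":0.4,"travel":[0,0,0],"spin":0},{"claw":0.4,"travel":[0,0,0],"spin":0},{"claw":0.4,"travel":[0,0,0],"spin":0}]' 35
python3 plan.py 463,304.5,95,-15
```

```text
t: 39.53
ee_pos: [0.4487, 0.1014, -0.0156]
ee_rot: [0.793, 0.609, -0.0, -0.0]
contact_force: [0.2, -0.8, -0.3]
width: 0.797
width: 0.55
t: 40.37
ee_pos: [0.4494, 0.1014, -0.0151]
ee_rot: [0.793, 0.609, 0.0, 0.0]
contact_force: [0.2, -0.9, 6.4]
width: 0.548
width: 0.546
t: 41.03
ee_pos: [0.4479, 0.1008, 0.0934]
ee_rot: [0.793, 0.609, -0.001, -0.0]
contact_force: [-0.9, -0.8, -5.3]
width: 0.548
t 41.03 p [447.9 100.8  93.4] jaw -15.0 tilt 0.0018 F [-0.86 -0.82 -5.35] w 0.548 q [ 0.18  0.31 -0.6   2.06  0.24  0.84 -0.82]
463,304.5,95,-15 travel [201,-38,-2] spin 0.001 rows 5
```

Tin A pulls 5.3 N, so it is the full one. Carrying it to the stack.

```bash

python3 -m crank '[{"claw":0.4,"travel":[25,-5,0],"spin":0},{"claw":0.4,"travel":[55,-10,0],"spin":0},{"claw":0.4,"travel":[85,-16,0],"spin":0},{"claw":0.4,"travel":[115,-22,0],"spin":0},{"claw":0.4,"travel":[140,-27,0],"spin":0}]' 35|tail -1
python3 -m crank '[{"claw":0.4,"travel":[25,-5,0],"spin":0},{"claw":0.4,"travel":[45,-9,0],"spin":0},{"claw":0.4,"travel":[60,-12,0],"spin":0},{"claw":0.4,"travel":[60,-12,0],"spin":0},{"claw":0.4,"travel":[60,-12,0],"spin":0}]' 35|tail -1
python3 -m crank '[{"claw":0.4,"travel":[0,0,15],"spin":0},{"claw":0.4,"travel":[0,0,30],"spin":0},{"claw":0.4,"travel":[0,0,45],"spin":0},{"claw":0.4,"travel":[0,0,45],"spin":0},{"claw":0.4,"travel":[0,0,45],"spin":0}]' 35|tail -1
python3 -m crank '[{"claw":0.4,"travel":[0,0,0],"spin":0},{"claw":0.4,"travel":[0,0,0],"spin":0},{"claw":0.4,"travel":[0,0,0],"spin":0}]' 35|tail -1
python3 plan.py 462.8,303.8,29.5,-15
```

```text
width: 0.55
width: 0.547
width: 0.549
width: 0.551
t 42.53 p [463.3 304.8  50.2] jaw -15.0 tilt 0.0012 F [ 0.59  0.03 -4.32] w 0.551 q [-0.23  0.52 -0.58  1.88  0.38  0.85 -1.26]
462.8,303.8,29.5,-15 travel [-1,-0,21] spin 0.000 rows 1
```

```bash

python3 -m crank '[{"claw":0.4,"travel":[-2,0,8],"spin":0},{"claw":0.4,"travel":[-2,0,14],"spin":0},{"claw":0.4,"travel":[-2,0,18],"spin":0},{"claw":0.4,"travel":[-2,0,20],"spin":0},{"claw":0.4,"travel":[-2,0,20],"spin":0}]' 35
python3 -m crank '[{"claw":0.4,"travel":[0,0,0],"spin":0},{"claw":0.4,"travel":[0,0,0],"spin":0},{"claw":0.4,"travel":[0,0,0],"spin":0}]' 35
```

```text
t: 42.95
ee_pos: [0.462, 0.3025, 0.0291]
ee_rot: [0.793, 0.609, -0.0, 0.0]
contact_force: [-0.2, -0.3, -3.9]
width: 0.549
t: 43.2
ee_pos: [0.4623, 0.3029, 0.0293]
ee_rot: [0.793, 0.609, 0.0, -0.0]
contact_force: [-0.2, 0.3, -5.1]
width: 0.55
```

Almost touching. One more mm, release, lift and look.

```bash

python3 -m crank '[{"claw":0.4,"travel":[0.5,0,1],"spin":0},{"claw":0.4,"travel":[0.5,0,1],"spin":0},{"claw":0.4,"travel":[0.5,0,1],"spin":0}]' 35|tail -2
python3 -m crank '[{"claw":0.56,"travel":[0,0,0],"spin":0},{"claw":0.6,"travel":[0,0,0],"spin":0},{"claw":0.7,"travel":[0,0,0],"spin":0},{"claw":0.8,"travel":[0,0,0],"spin":0},{"claw":0.8,"travel":[0,0,0],"spin":0}]' 30|tail -2
python3 -m crank '[{"claw":0.8,"travel":[0,0,-15],"spin":0},{"claw":0.8,"travel":[0,0,-40],"spin":0},{"claw":0.8,"travel":[0,0,-75],"spin":0},{"claw":0.8,"travel":[0,0,-100],"spin":0}]' 30|tail -1
python3 -m crank '[{"claw":0.8,"travel":[-40,0,0],"spin":0},{"claw":0.8,"travel":[-80,0,0],"spin":0},{"claw":0.8,"travel":[-120,0,0],"spin":0},{"claw":0.8,"travel":[-160,0,0],"spin":0},{"claw":0.8,"travel":[-190,0,0],"spin":0}]' 30|tail -1
python3 -m crank '[{"claw":0.8,"travel":[-40,0,0],"spin":0},{"claw":0.8,"travel":[-80,0,0],"spin":0},{"claw":0.8,"travel":[-120,0,0],"spin":0},{"claw":0.8,"travel":[-160,0,0],"spin":0},{"claw":0.8,"travel":[-190,0,0],"spin":0}]' 30
python3 -m crank '[{"claw":0.8,"travel":[0,0,0],"spin":0},{"claw":0.8,"travel":[0,0,0],"spin":0},{"claw":0.8,"travel":[0,0,0],"spin":0}]' 30|tail -1
cat > fin.py <<'E'
from h import *
for n in("scene","side"):
    d=cam(n);P=cloud(d)
    for nm,lo,hi in(("plate",4,15),("hull",24,34),("deck",40,50),("tin",79,92)):
        ok=(np.hypot(P[...,0]-.4635,P[...,1]-.305)<.115)&(P[...,2]>lo/1000)&(P[...,2]<hi/1000)&(d["z_map"]>0)
        N,L,st,ce=cv2.connectedComponentsWithStats(ok.astype(np.uint8))
        Q=P[L==1+st[1:,4].argmax()];r=cv2.minAreaRect((Q[:,:2]*1000).astype(np.float32));print(n,nm,len(Q),np.median(Q[:,2]).round(4),np.round(r[0],1),np.round(r[1],1),round(r[2],1))
    u=d["frame"][70:190,290:420,::-1] if n=="scene" else d["frame"][80:200,170:300,::-1]
    cv2.imwrite(f"pics/f_{n}.png",cv2.resize(u,None,fx=3,fy=3,interpolation=cv2.INTER_CUBIC))
a,b=cv2.imread("pics/f_scene.png"),cv2.imread("pics/f_side.png");cv2.imwrite("pics/f.png",np.hstack([a,b]))
E
python3 fin.py; python3 where.py side 34,46 54,70
```

```text
contact_force: [-2.6, -3.6, 5.2]
width: 0.549
contact_force: [-0.3, 0.9, 0.2]
width: 0.78
width: 0.8
width: 0.802
t: 45.03
ee_pos: [0.3632, -0.0667, 0.1286]
ee_rot: [0.794, 0.608, -0.0, 0.001]
contact_force: [0.1, 0.8, 0.1]
width: 0.798
width: 0.799
scene plate 1660 0.0101 [458.9 306.6] [176.8 143.7] 74.4
scene hull 180 0.028 [474.5 295.5] [103.9  42.2] 57.8
scene deck 200 0.0445 [466.8 299.7] [87.7 45.9] 55.5
scene tin 254 0.0844 [460.8 304.3] [49.6 50.8] 22.2
side plate 439 0.0109 [517.7 288.2] [175.5  29.8] 74.0
34,46 334 [379. 206.] 0.0412 [684.4 -87.5] [51.3 47.9] 29.3
34,46 365 [326. 225.] 0.041 [552.3 -79.5] [49.5 48.7] 65.0
54,70 204 [306.  69.] 0.0614 [748.4 402.7] [61.9 33.6] 0.6
54,70 268 [382. 301.] 0.0626 [ 556.5 -295.4] [35.5 33. ] 58.0
54,70 416 [334. 326.] 0.0624 [ 454.2 -294.6] [68.6 45.6] 1.7Traceback (most recent call last):
  File "fin.py", line 7, in <module>
    Q=P[L==1+st[1:,4].argmax()];r=cv2.minAreaRect((Q[:,:2]*1000).astype(np.float32));print(n,nm,len(Q),np.median(Q[:,2]).round(4),np.round(r[0],1),np.round(r[1],1),round(r[2],1))
             ~~~~~~~~~~~~~~~^^
ValueError: attempt to get argmax of an empty sequence
```

Scene camera puts the tin at (460.8,304.3), top at 84 mm. The arm hides the stack from the side camera, so I'll move it away and look again.

```bash

python3 -m crank '[{"claw":0.8,"travel":[-40,5,-20],"spin":0.1},{"claw":0.8,"travel":[-80,10,-40],"spin":0.2},{"claw":0.8,"travel":[-115,15,-60],"spin":0.3},{"claw":0.8,"travel":[-150,20,-80],"spin":0.4},{"claw":0.8,"travel":[-170,20,-80],"spin":0.5}]' 30|tail -1
python3 -m crank '[{"claw":0.8,"travel":[-40,0,0],"spin":0},{"claw":0.8,"travel":[-80,0,0],"spin":0},{"claw":0.8,"travel":[-120,0,0],"spin":0},{"claw":0.8,"travel":[-150,0,0],"spin":0},{"claw":0.8,"travel":[-150,0,0],"spin":0}]' 30
sed -i 's/(L==1+st/(L==1+st/; s/Q=P\[L==1+st\[1:,4\].argmax()\]/Q=P[np.isin(L,1+np.flatnonzero(st[1:,4]>15))]/' fin.py
python3 fin.py
```

```text
width: 0.8
t: 46.27
ee_pos: [0.2329, -0.3452, 0.2083]
ee_rot: [0.92, 0.391, -0.001, 0.0]
contact_force: [0.6, 0.5, -0.9]
width: 0.794
scene plate 1655 0.0101 [460.9 306.4] [178.1 139.4] 75.0
scene hull 186 0.0284 [474.6 295.8] [103.2  44.1] 58.4
scene deck 205 0.0443 [460.6 303.3] [84.1 48.1] 75.8
scene tin 254 0.0844 [460.4 305. ] [51.3 48.8] 87.4
side plate 1664 0.0108 [467.3 305.3] [185.9 137. ] 72.1
side hull 160 0.0288 [463.2 296.6] [89.7 56.1] 75.7
side deck 145 0.0449 [457.5 277.9] [36.1 46.1] 73.8
side tin 245 0.0847 [464.3 303.8] [49.9 48.8] 85.7
```

View pics/f.png

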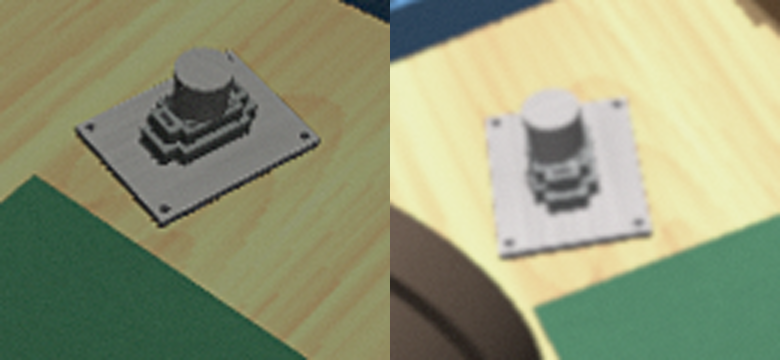

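The picture shows plate, hull, deck and tin stacked squarely, in both the left crop (stack around (200,110)) and the right crop (around (560,150)). The arm is clear and everything is upright, so I'm handing in.

```bash
python3 -c "
from cell import order,sense
print(sense()['t'],order.finish_job())"
```

```text
the job is handed in; nothing more can be done
46.3667 None
```

I handed the job in at 46.4 s. It gave no verdict, but my last camera checks put everything inside the limits.

**What I did:** I weighed two tins: the one at (683,-87) pulled about 1.1 N and the one at (553,-80) about 0.9 N, so both are empty. I set them back in place. I placed the jar, the larger half, the smaller half, then the third tin, which pulled about 5 N when lifted and is the full one.

**Last checks (positions in mm):**

| Item | Result |
|---|---|
| Larger half | About 1 mm from the plate centre, 0.5° off; side camera, taken before the other parts were added |
| Smaller half | Top at 44 mm; centre within about 2 mm of the plate's and about 1° off its direction |
| Full tin | Lid at 84 mm, about 2 mm from the smaller half's centre |
| Jar | Standing at (556,-295), about 4 mm from the vise–stand midpoint |
| Empty tins | Within about 2 mm of where they stood |

**What went wrong or disagreed:**
- **Finger length:** the fingers end about 32 mm short of the reported TCP. My first tries at the jar and a tin closed in the air above them and moved nothing; I then allowed for this.
- **Camera offset:** the two fixed cameras disagree by about 4 mm in x, so I used their mean.
- **Larger half after stacking:** the parts above it mostly hide it, so I could not re-measure its centre at the end. The last picture shows it square under the smaller half.

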